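# Snap the terminal covers shut and unload the finished module

## Robot

A 7-joint arm with a two-finger parallel gripper is mounted at the origin on the work surface. World frame = base frame: x ahead of the robot, y to its left, z up, the work surface at z = 0. Lengths are in m, angles in rad, forces in N, time in s.
With the tool pointing down it reaches from about 0.35 to 0.9 m from the base axis. Payload 19.9 kg.
Tool frame: the origin (TCP) lies between the finger pads; the fingertips stand 25 mm ahead of it and the grasp point (between the pads) lies 6 mm ahead of it; z points along the fingers, y is the line along which they close (so a half turn about z gives the same grasp; the last joint's range is limited). The gripper opens to 94 mm and grips with 3 to 60 N. Pads are 16 mm wide; open, the fingers measure 119 mm over their backs; the gripper's body (75 mm by 177 mm) begins 78 mm behind the grasp point.
Start: joints at [-1.208, 0.417, -0.01, 1.614, 0.005, 1.111, -0.053], TCP at [0.246, 0.575, 0.195] pointing down, gripper open.
Joint ranges: [-2.81, 2.81], [-0.39, 2.02], [-1.27, 1.25], [0.06, 2.57], [-1.19, 4.33], [0.19, 2], [-2.82, 2.82]. Speed limits (rad/s): [1.89, 1.89, 2.39, 2.39, 3.01, 3.01, 3.01].

## Interface

Orientations are given as a unit quaternion [w, x, y, z].
In Python, from cell import readout, snapshot, env gives the robot as it stands.
- The arm moves only by the shell command python3 -m creep 'ROWS'. ROWS is JSON, a list of rows, each an object of numbers: "tx", "ty", "tz": the shift along the tool's x, y, z normalised to -1 to 1, where 1 is 0.15 m; "wx", "wy", "wz": the turn, a rotation vector about the tool's x, y, z normalised to -1 to 1, where 1 is 360 degrees; "gripper": the closure, from 0 (fully open) to 1 (shut). In form: [{"tx": .., "ty": .., "tz": .., "wx": .., "wy": .., "wz": .., "gripper": ..}, ...]. A call has 1 to 12 rows; each row shifts and turns the commanded pose from where the row before left it, along the tool's axes as they then stand; what a row does not reach is not made up. A row lasts 1/12 s, in which the tool goes at most 41.7 mm and 7.16 degrees, less where a joint would pass 70% of its speed; a pose out of reach is approached as far as the arm can. A call with a number of a shift or a turn outside -1 to 1 is refused whole. A call with a gripper value outside its range is refused whole. The fingers move at their own pace and stop on an object; the grip force is fixed at half the most. Time passes only in rows, so rows that do not move let the fingers close. It gives the time, the measured TCP pose, the force, the opening and the grip force at its end, in the units of the state.
- readout.sense(): the state, without advancing time (a new reading comes with each control period).
- snapshot(name): name is "side" or "top"; returns a dict with "image" (480x640x3 uint8, red, green, blue), "intrinsics" (3x3 intrinsics, pixels), "distortion" ([k1, k2, p1, p2, k3] as OpenCV has them; the pictures are not rectified), "world_from_camera" (4x4, takes a point from camera to world coordinates). Camera axes: x right, y down, z forward; pixel columns grow to the right and rows downward; lengths in m; the calibration is good to about 2 mm. A picture is of the moment at which its call begins. There is no depth.
- env.hand_in(): hands the job in; it is judged then, once.
The state is a dict: "clock": time; "joint_pos": joint angles; "qd": joint speeds; "joint_efforts": joint torques, N m; "eef_pos": TCP position; "tcp_rot": TCP orientation; "wrist_force": force on the tool from outside, world axes, zero at the start; "ft_torque": the same for the moment, N m; "gripper_width": finger opening in m; "grasp_force": force on a finger pad.
Only numpy, scipy, OpenCV 4.12 (cv2) and the standard library are available. Lean on these libraries where they do the work, as an engineer would, in place of code of your own. Each camera call takes 0.05 s, during which the arm holds its last target. There are 200 camera calls.

## Task

Finish the electronic module held in the clamping fixture: press both of its hinged terminal covers down until their catches snap and hold them shut by themselves. Only then slide the fixture's jaw all the way back, lift the module out and set it down, flat and without dropping it, in the pocket of the empty pink foam tray, covers still shut. Leave the other tray with its finished module, the multimeter and the screwdriver where they are.

Things in the scene. Friction and masses are not known exactly. Their poses are not given: they have to be found in the camera images.
- fixture: aluminium clamping fixture fixed to the bench, plate 110 mm (x) by 290 mm (y -115 to +175), 20 mm thick. Origin under the plate, below the clamped module's centre; the module stands on the plate, long side along y. Fixed steel jaw at the -y end (y -111 to -86.5 mm, top 50 mm over the bench), sliding jaw at +y. Four guide blocks by the module's corners rise 10 mm over the plate
- jaw (a joint): slide of the sliding jaw along fixture +y, m: 0 closed (its 8 mm lip reaches over the module's mounting ear), 0.045 fully back. Stiff (about 5 N), stays where it is left
- jaw_grip (a point): grip point of the sliding jaw's upright steel handle plate: 12 mm thick along fixture y, 50 mm wide along fixture x, top edge 15 mm above this point; about 80 mm above the bench. Free to 30 mm below the top edge on both sides
- module: loose dark module, about 0.4 kg, body 56 (x) by 120 (y) by 44 mm high, a 6 mm thick ear at each y end (172 mm overall). Origin: centre of underside, z up. A 16 mm wide hinge ridge crosses the middle, top z = 52 mm; shut covers reach z = 49.5 mm. Steel spring catches at y = +-66 to +-76 mm, up to z = 46 mm. Grip it across x near its middle
- cover_jaw (a joint): angle of the cover on the module's +y half (the sliding jaw's side), rad: 0 shut and flat, up to 1.35 open, starts about 0.6 to 1.15. A light spring lifts it again unless the catch has snapped (about 10 N at its free edge; shut reads below 0.02)
- cover_jaw_hinge (a point): middle of that cover's hinge, level with the cover's upper face when shut; hinge line along module x, 9 mm from the module's middle
- cover_jaw_press (a point): point on the upper (outer) face of that cover, 41 mm from the hinge line; the grey cover is 54 mm wide, 55 mm long from hinge to free edge, 5 mm thick. When shut this point lies at module (0, 50, 49.5) mm
- cover_fixed (a joint): angle of the same kind of cover on the module's -y half (the fixed jaw's side), rad: 0 shut, grows as it opens
- cover_fixed_hinge (a point): middle of that cover's hinge, level with the cover's upper face when shut; 9 mm from the module's middle towards -y
- cover_fixed_press (a point): point on the upper (outer) face of that cover, 41 mm from its hinge line; when shut at module (0, -50, 49.5) mm
- tray: empty pink foam tray fixed to the bench, 104 mm (x) by 220 mm (y) by 20 mm high, with one pocket 80 mm by 196 mm, 8 mm deep, its floor 12 mm above the bench. Origin at the centre of the underside. The module lies in it with its long side along tray y, either way round
- tray_full: identical pink foam tray that already holds a finished module
- spare: finished module lying in the other tray, same outside shape with covers shut, 172 by 56 by 52 mm, origin at the centre of its underside; to be left alone
- screwdriver: screwdriver lying on the bench; to be left alone
- meter: grey handheld multimeter, 140 by 75 by 38 mm, lying on the bench; to be left alone
Mind the look-alikes: they are no part of the job. What is shaped like the module but purple is not meant. What is shaped like the tray but yellow is not meant.

How it is judged:
On the way, in this order (a step that is already met when the one before it is completed fails the run):
1. both covers snapped shut and let go, module still in the fixture, jaw still closed (value of joint each of cover_jaw, cover_fixed below 0.04 rad and contact force between the fingers and module below 0.3 N and distance of module from where it was at the start of the episode below 0.015 m and value of joint jaw below 0.012 m), for 0.2 s.
2. jaw slid all the way back (at least 38 of 45 mm) with the module still in the fixture (value of joint jaw above 0.038 m and z of module in the frame of fixture below 0.03 m and horizontal distance between module and fixture below 0.05 m), for 0.1 s.
At the end, for the whole second after the job is handed in: Both covers are shut on their catches (under 0.04 rad), the jaw is back (over 35 mm), and the module rests flat on the floor of the empty tray's pocket (centre within 15 mm of the tray's centre along each tray axis, underside within 3 mm of the floor, tilt under 0.05 rad), at rest (value of joint each of cover_jaw, cover_fixed below 0.04 rad and value of joint jaw above 0.035 m and x of module in the frame of tray between -0.015 and 0.015 m and y of module in the frame of tray between -0.015 and 0.015 m and z of module in the frame of tray below 0.015 m and angle between module's own z axis and vertical below 0.05 rad and linear speed of module below 0.02 m/s); the robot touches nothing.
It fails at once if the module is dropped: falls faster than 0.7 m/s with its underside less than 50 mm over the bench (height (world z) of module below 0.05 m and linear speed of module above 0.7 m/s).
It fails at once if the finished module in the other tray is moved more than 20 mm (distance of spare from where it was at the start of the episode above 0.02 m).
It fails at once if the screwdriver is moved more than 30 mm (distance of screwdriver from where it was at the start of the episode above 0.03 m).
It fails at once if the multimeter is moved more than 30 mm (distance of meter from where it was at the start of the episode above 0.03 m).
It also fails if it takes over 61 s, if anything falls off the work surface, if the arm or the gripper's body presses on something with over 40 N, if the wrist force passes 120 N, or if a joint passes its speed limit or range.

## Working session

There is one attempt and no reset: what is moved stays moved. The work goes in short steps, Python scripts to look and compute and a shell command to move; the robot and the scene stay as the last step left them, time stands still between calls to the robot, and variables do not carry over. Pictures are saved under pics/ and viewed, at most 10 in all, crops included, and the job is handed in when it is done.

```bash
ls; mkdir -p pics; cat > h.py <<'E'
import numpy as np, cv2, json
from cell import readout, snapshot, env
def take(n,f):
    s=snapshot(n); cv2.imwrite(f'pics/{f}.png',s['image'][:,:,::-1]); np.savez(f'pics/{f}.npz',K=s['intrinsics'],D=s['distortion'],T=s['world_from_camera']); return s
def ray(f,px):
    c=np.load(f'pics/{f}.npz'); u=cv2.undistortPoints(np.array([[px]],float),c['K'],c['D'])[0,0]
    T=c['T']; return T[:3,3],T[:3,:3]@np.array([u[0],u[1],1])
def onz(f,px,z):
    o,d=ray(f,px); return o+d*(z-o[2])/d[2]
def tri(*fp):
    A=np.zeros((3,3));b=np.zeros(3)
    rs=[ray(f,p) for f,p in fp]
    for o,d in rs:
        d=d/np.linalg.norm(d);P=np.eye(3)-np.outer(d,d);A+=P;b+=P@o
    x=np.linalg.solve(A,b)
    return x,[np.linalg.norm(np.cross(x-o,d/np.linalg.norm(d))) for o,d in rs]
def proj(f,X):
    c=np.load(f'pics/{f}.npz');T=np.linalg.inv(c['T'])
    return cv2.projectPoints(np.array(X,float).reshape(-1,3),cv2.Rodrigues(T[:3,:3])[0],T[:3,3],c['K'],c['D'])[0][:,0]
E
python3 - <<'E'
from h import *
for n in('side','top'):
    s=take(n,n+'0'); print(n,np.round(s['world_from_camera'],3).tolist(),np.round(s['intrinsics'],0).tolist())
print(readout.sense())
E
```

```text
pics
side [[0.715, -0.483, 0.506, 0.015], [-0.699, -0.502, 0.509, -0.588], [0.008, -0.718, -0.696, 0.909], [0.0, 0.0, 0.0, 1.0]] [[548.0, 0.0, 325.0], [0.0, 548.0, 235.0], [0.0, 0.0, 1.0]]
top [[0.018, -0.993, 0.116, 0.433], [-1.0, -0.017, 0.007, -0.005], [-0.005, -0.116, -0.993, 1.613], [0.0, 0.0, 0.0, 1.0]] [[537.0, 0.0, 326.0], [0.0, 537.0, 240.0], [0.0, 0.0, 1.0]]
{'clock': 0.1, 'joint_pos': array([-1.20850122,  0.41792423, -0.010336  ,  1.61411642,  0.00469658,
        1.11070142, -0.05300121]), 'qd': array([-0.00095444, -0.00143112, -0.00087882, -0.00165361,  0.00064354,
        0.00045909,  0.00067772]), 'joint_efforts': array([ 5.46519623e-04, -8.52571464e+01,  6.39949758e-01, -4.26693642e+01,
       -4.88763896e-02,  1.63947215e-02,  5.59391833e-05]), 'eef_pos': array([0.24542069, 0.57440945, 0.19408046]), 'tcp_rot': array([-7.80733497e-05,  2.00511309e-01,  9.79691226e-01, -5.57202791e-04]), 'wrist_force': array([-0.95310119, -0.60330133, -0.00301639]), 'ft_torque': array([ 0.0359764 , -0.00270757, -0.04617795]), 'grasp_force': 0.0, 'gripper_width': 0.09370039612584968}
```

View pics/top0.png

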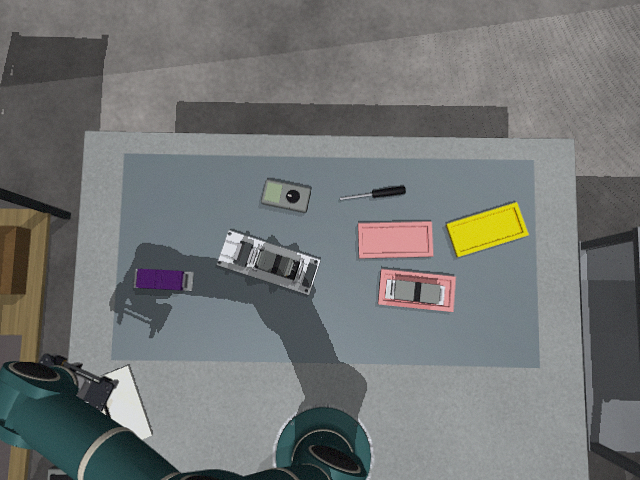

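View pics/side0.png

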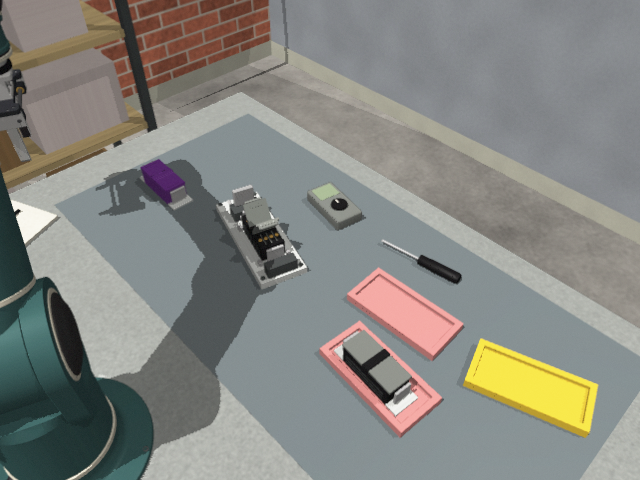

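The top view shows:
- fixture with the dark module at (270,262)
- purple look-alike at (163,280)
- empty pink tray at (395,240)
- full pink tray at (417,290)
- yellow look-alike at (487,230)
- multimeter at (287,195)
- screwdriver at (372,192)

The targets are the dark module in the fixture and the empty pink tray, which match by colour and by being empty. I'll enlarge both to confirm.

```bash
python3 - <<'E'
from h import *
t=cv2.imread('pics/top0.png');s=cv2.imread('pics/side0.png')
a=cv2.resize(t[222:302,210:330],(600,400),interpolation=cv2.INTER_CUBIC)
b=cv2.resize(s[180:290,205:315],(600,600),interpolation=cv2.INTER_CUBIC)
cv2.imwrite('pics/c_side.png',b)
c=cv2.resize(t[212:267,350:440],(327,200),interpolation=cv2.INTER_CUBIC)
o=np.zeros((600,600,3),np.uint8);o[:400]=a;o[400:,:327]=c
cv2.imwrite('pics/c_top.png',o)
E
```

```text
(no output)
```

View pics/c_top.png

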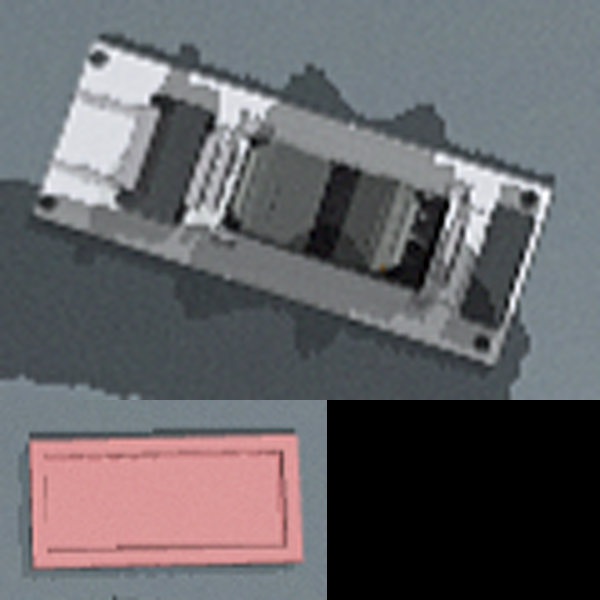

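View pics/c_side.png

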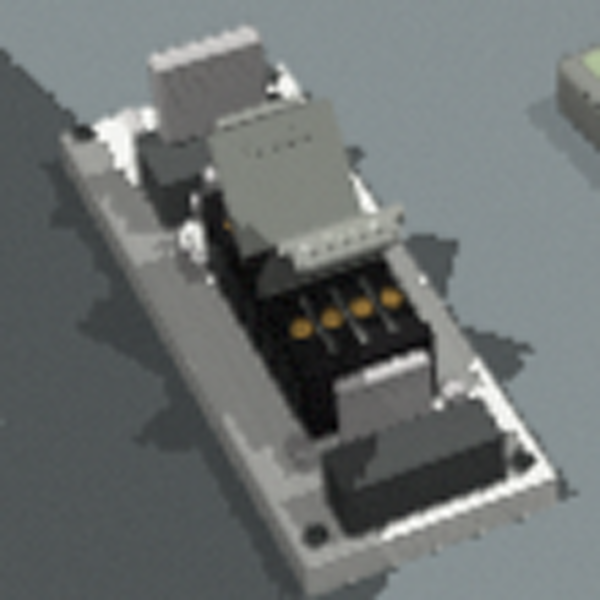

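```bash
cat > m.py <<'E'
from h import *
from scipy.optimize import least_squares
T=lambda x,y:(210+x/5,222+y/5)
S=lambda x,y:(205+x/5.4545,180+y/5.4545)
C=lambda x,y:(350+x/3.633,212+y/3.633)
def pose(p,P):
    c,s=np.cos(p[2]),np.sin(p[2]); P=np.array(P,float)
    return np.c_[p[0]+c*P[:,0]-s*P[:,1],p[1]+s*P[:,0]+c*P[:,1],P[:,2]]
def fit(obs,x0):
    f=lambda p:np.concatenate([(proj(v,pose(p,[P]))[0]-px) for v,P,px in obs])
    r=least_squares(f,x0,loss='soft_l1'); print(np.round(r.x,4),'res px',np.round(r.fun.reshape(-1,2),1).tolist()); return r.x
if __name__=='__main__':
    pts=[('FL',(.055,.175),T(98,38),None),('FR',(.055,-.115),T(552,182),S(557,478)),('NR',(-.055,-.115),T(497,362),S(305,567)),('NL',(-.055,.175),T(36,213),S(65,140))]
    obs=[]
    for n,(x,y),t,s in pts:
        obs.append(('top0',(x,y,.02),t))
        if s: obs.append(('side0',(x,y,.02),s)); print(n,tri(('top0',t),('side0',s)))
    F=fit(obs,[.5,.1,-.2])
    obs=[]
    for (x,y),t,s in [((.052,.11),C(28,37),(380,270)),((.052,-.11),C(297,33),(463,323)),((-.052,-.11),C(303,162),(433,356)),((-.052,.11),C(33,168),(347,299))]:
        obs+= [('top0',(x,y,.02),t),('side0',(x,y,.02),s)]; print(tri(('top0',t),('side0',s)))
    R=fit(obs,[.5,-.2,0])
    # handle top edge: where along fixture y (x known +-25, z .095)
    print('handle', [proj('side0',pose(F,[[x,y,.095]]))[0].round(1).tolist() for y in(.11,.12,.13) for x in(-.025,.025)], S(150,57),S(255,30))
    h=tri(('side0',S(152,57)),('top0',T(100,115)))
    def cov(sgn,a): # free edge top corners
        y=sgn*(.009+.055*np.cos(a)); z=.02+.0495+.055*np.sin(a); return [[-.027,y,z],[.027,y,z]]
    for a in np.arange(.5,1.3,.1): print(round(a,1),proj('side0',pose(F,cov(1,a))).round(1).tolist(),proj('side0',pose(F,cov(-1,a))).round(1).tolist())
    print('seen j',S(215,123),S(332,98),'f',S(298,258),S(402,213))
E
python3 m.py
```

```text
FR (array([0.5654796 , 0.02107992, 0.01338929]), [np.float64(0.00036618811047380966), np.float64(0.0003661881104740352)])
NR (array([0.45831052, 0.05113522, 0.01946317]), [np.float64(0.0008047214509970054), np.float64(0.0008047214509968792)])
NL (array([0.54308821, 0.32636437, 0.01640305]), [np.float64(0.0023298193558233047), np.float64(0.0023298193558234474)])
[ 0.5439  0.1436 -0.2952] res px [[-0.2, -0.4], [1.2, 0.5], [0.1, -0.6], [0.7, -0.1], [-0.1, 0.4], [-0.0, -0.4], [-1.6, -1.0]]
(array([ 0.67917267, -0.09085522,  0.00716097]), [np.float64(0.002490714709376237), np.float64(0.002490714709376317)])
(array([ 0.68294956, -0.30998337,  0.02051531]), [np.float64(0.0008566654780845396), np.float64(0.0008566654780843239)])
(array([ 0.57723256, -0.31506875,  0.02011346]), [np.float64(0.001729031685984304), np.float64(0.001729031685984264)])
(array([ 0.56984572, -0.09580619,  0.00353198]), [np.float64(0.0017240162752405), np.float64(0.001724016275240085)])
[ 0.6257 -0.2038  0.0443] res px [[1.1, 0.9], [-2.3, -2.1], [0.7, -0.0], [-0.0, 0.7], [0.8, -0.9], [-0.1, -0.0], [0.9, -0.6], [-0.7, 
[... 218 characters left out ...]
 199.0]] [[259.9, 237.8], [283.2, 229.8]]
0.6 [[240.5, 205.3], [262.8, 198.2]] [[259.2, 235.4], [282.5, 227.4]]
0.7 [[240.9, 204.6], [263.2, 197.6]] [[258.4, 232.9], [281.8, 225.0]]
0.8 [[241.3, 204.3], [263.8, 197.1]] [[257.6, 230.5], [281.0, 222.6]]
0.9 [[241.8, 204.1], [264.4, 197.0]] [[256.7, 228.0], [280.1, 220.2]]
1.0 [[242.4, 204.2], [265.1, 197.0]] [[255.8, 225.6], [279.2, 217.8]]
1.1 [[243.1, 204.5], [265.8, 197.3]] [[254.8, 223.3], [278.2, 215.5]]
1.2 [[243.8, 205.1], [266.6, 197.8]] [[253.9, 221.1], [277.2, 213.4]]
seen j (244.4169951416262, 202.55018791823267) (265.86717389311576, 197.9668163901366) f (259.63378861490514, 227.3003941699514) (278.70061417178476, 219.0503254193785)
```

```bash
cat > go.py <<'E'
import sys
from h import *
from scipy.spatial.transform import Rotation as R
F=np.array([.5439,.1436,-.2952])
def rot(q): return R.from_quat(np.roll(q,-1))
def goal(yaw): # tool y along (cos,sin), z down
    y=np.array([np.cos(yaw),np.sin(yaw),0]);z=np.array([0,0,-1.]);return R.from_matrix(np.c_[np.cross(y,z),y,z])
def delta(x,y,ztip,base=F,yaw=None):
    """remaining shift/turn to put fingertips at (x,y) of frame base, ztip; in normalised units"""
    s=readout.sense(); c,n=np.cos(base[2]),np.sin(base[2])
    p=np.array([base[0]+c*x-n*y,base[1]+n*x+c*y,ztip+.025]); q=rot(s['tcp_rot'])
    d=q.inv().apply(p-s['eef_pos']); w=(q.inv()*goal(base[2] if yaw is None else yaw)).as_rotvec()
    print('t',s['clock'],'F',s['wrist_force'].round(1),'shift/0.15',(d/.15).round(4),'turn/360',(w/2/np.pi).round(4),'mm',(d*1e3).round(1))
E
python3 -c "
from go import *
delta(0,.036,.14); delta(0,-.036,.14)"
```

```text
t 0.1 F [-1.  -0.6 -0. ] shift/0.15 [-2.9322 -1.6205  0.1959] turn/360 [-1.000e-04  1.000e-04  2.327e-01] mm [-439.8 -243.1   29.4]
t 0.1 F [-1.  -0.6 -0. ] shift/0.15 [-2.9842 -2.0977  0.1964] turn/360 [-1.000e-04  1.000e-04  2.327e-01] mm [-447.6 -314.7   29.5]
```

```bash
python3 -m creep '[{"tx":-0.18,"ty":-0.1,"gripper":1},{"tx":-0.18,"ty":-0.1,"gripper":1},{"tx":-0.18,"ty":-0.1,"gripper":1},{"tx":-0.18,"ty":-0.1,"gripper":1},{"tx":-0.18,"ty":-0.1,"gripper":1},{"tx":-0.18,"ty":-0.1,"gripper":1},{"tx":-0.18,"ty":-0.1,"gripper":1},{"tx":-0.18,"ty":-0.1,"gripper":1},{"tx":-0.18,"ty":-0.1,"gripper":1},{"tx":-0.18,"ty":-0.1,"gripper":1},{"tx":-0.18,"ty":-0.1,"gripper":1},{"tx":-0.18,"ty":-0.1,"gripper":1}]'
python3 -c "
from go import *
delta(0,.036,.14)"
```

```text
t 0.1 F [-1.  -0.6 -0. ] shift/0.15 [-2.9322 -1.6205  0.1959] turn/360 [-1.000e-04  1.000e-04  2.327e-01] mm [-439.8 -243.1   29.4]invalid input at $[0]: expected keys tx, ty, tz, wx, wy, wz, gripper
```

```bash
python3 -m creep '[{"wz":0.0185,"gripper":1},{"wz":0.0185,"gripper":1},{"wz":0.0185,"gripper":1},{"wz":0.0185,"gripper":1},{"wz":0.0185,"gripper":1},{"wz":0.0185,"gripper":1},{"wz":0.0185,"gripper":1},{"wz":0.0185,"gripper":1},{"wz":0.0185,"gripper":1},{"wz":0.0185,"gripper":1},{"wz":0.0185,"gripper":1},{"wz":0.0185,"gripper":1}]'
python3 -c "
from go import *
delta(0,.036,.14)"
```

```text
t 0.1 F [-1.  -0.6 -0. ] shift/0.15 [-2.9322 -1.6205  0.1959] turn/360 [-1.000e-04  1.000e-04  2.327e-01] mm [-439.8 -243.1   29.4]invalid input at $[0]: expected keys tx, ty, tz, wx, wy, wz, gripper
```

```bash
python3 -m creep '[{"tx":-0.18,"ty":-0.1,"tz":0,"wx":0,"wy":0,"wz":0,"gripper":1},{"tx":-0.18,"ty":-0.1,"tz":0,"wx":0,"wy":0,"wz":0,"gripper":1},{"tx":-0.18,"ty":-0.1,"tz":0,"wx":0,"wy":0,"wz":0,"gripper":1},{"tx":-0.18,"ty":-0.1,"tz":0,"wx":0,"wy":0,"wz":0,"gripper":1},{"tx":-0.18,"ty":-0.1,"tz":0,"wx":0,"wy":0,"wz":0,"gripper":1},{"tx":-0.18,"ty":-0.1,"tz":0,"wx":0,"wy":0,"wz":0,"gripper":1},{"tx":-0.18,"ty":-0.1,"tz":0,"wx":0,"wy":0,"wz":0,"gripper":1},{"tx":-0.18,"ty":-0.1,"tz":0,"wx":0,"wy":0,"wz":0,"gripper":1},{"tx":-0.18,"ty":-0.1,"tz":0,"wx":0,"wy":0,"wz":0,"gripper":1},{"tx":-0.18,"ty":-0.1,"tz":0,"wx":0,"wy":0,"wz":0,"gripper":1},{"tx":-0.18,"ty":-0.1,"tz":0,"wx":0,"wy":0,"wz":0,"gripper":1},{"tx":-0.18,"ty":-0.1,"tz":0,"wx":0,"wy":0,"wz":0,"gripper":1}]'
python3 -c "
from go import *
delta(0,.036,.14)"
python3 -m creep '[{"tx":0,"ty":0,"tz":0,"wx":0,"wy":0,"wz":0.0185,"gripper":1},{"tx":0,"ty":0,"tz":0,"wx":0,"wy":0,"wz":0.0185,"gripper":1},{"tx":0,"ty":0,"tz":0,"wx":0,"wy":0,"wz":0.0185,"gripper":1},{"tx":0,"ty":0,"tz":0,"wx":0,"wy":0,"wz":0.0185,"gripper":1},{"tx":0,"ty":0,"tz":0,"wx":0,"wy":0,"wz":0.0185,"gripper":1},{"tx":0,"ty":0,"tz":0,"wx":0,"wy":0,"wz":0.0185,"gripper":1},{"tx":0,"ty":0,"tz":0,"wx":0,"wy":0,"wz":0.0185,"gripper":1},{"tx":0,"ty":0,"tz":0,"wx":0,"wy":0,"wz":0.0185,"gripper":1},{"tx":0,"ty":0,"tz":0,"wx":0,"wy":0,"wz":0.0185,"gripper":1},{"tx":0,"ty":0,"tz":0,"wx":0,"wy":0,"wz":0.0185,"gripper":1},{"tx":0,"ty":0,"tz":0,"wx":0,"wy":0,"wz":0.0185,"gripper":1},{"tx":0,"ty":0,"tz":0,"wx":0,"wy":0,"wz":0.0185,"gripper":1}]'
python3 -c "
from go import *
delta(0,.036,.14)"
```

```text
clock: 1.1
eef_pos: [0.4734, 0.2805, 0.1945]
tcp_rot: [-0.0, 0.201, 0.98, -0.0]
wrist_force: [0.3, 0.5, -0.2]
gripper_width: 0.0174
grasp_force: 0.0
t 1.1 F [ 0.3  0.5 -0.2] shift/0.15 [-0.7648 -0.4156  0.1969] turn/360 [-1.000e-04  0.000e+00  2.327e-01] mm [-114.7  -62.3   29.5]
clock: 2.1
eef_pos: [0.4726, 0.2818, 0.1944]
tcp_rot: [0.0, 0.785, 0.62, -0.0]
wrist_force: [-0.2, -0.2, 0.0]
gripper_width: 0.0005
grasp_force: 0.0
t 2.1 F [-0.2 -0.2  0. ] shift/0.15 [-0.5467  0.6904  0.1963] turn/360 [-0.      0.0001  0.0098] mm [-82.  103.6  29.4]
```

```bash
python3 -m creep '[{"tx":0,"ty":0,"tz":0,"wx":0,"wy":0,"wz":0.0098,"gripper":1},{"tx":-0.12,"ty":0.18,"tz":0,"wx":0,"wy":0,"wz":0,"gripper":1},{"tx":-0.12,"ty":0.18,"tz":0,"wx":0,"wy":0,"wz":0,"gripper":1},{"tx":-0.12,"ty":0.18,"tz":0.04,"wx":0,"wy":0,"wz":0,"gripper":1},{"tx":-0.12,"ty":0.18,"tz":0.06,"wx":0,"wy":0,"wz":0,"gripper":1},{"tx":0,"ty":0,"tz":0,"wx":0,"wy":0,"wz":0,"gripper":1},{"tx":0,"ty":0,"tz":0,"wx":0,"wy":0,"wz":0,"gripper":1}]'
python3 - <<'E'
from go import *
delta(0,.036,.14)
take('side','side1'); im=cv2.imread('pics/side1.png')
cv2.imwrite('pics/side1c.png',cv2.resize(im[90:290,170:370],(600,600),interpolation=cv2.INTER_CUBIC))
E
```

```text
clock: 2.68
eef_pos: [0.5561, 0.1802, 0.1789]
tcp_rot: [0.0, 0.803, 0.596, -0.001]
wrist_force: [-0.1, 0.8, -0.1]
gripper_width: 0.0001
grasp_force: 0.0
t 2.6833 F [-0.1  0.8 -0.1] shift/0.15 [-0.0167 -0.007   0.0926] turn/360 [-0.0001  0.0003  0.0004] mm [-2.5 -1.  13.9]
```

View pics/side1c.png

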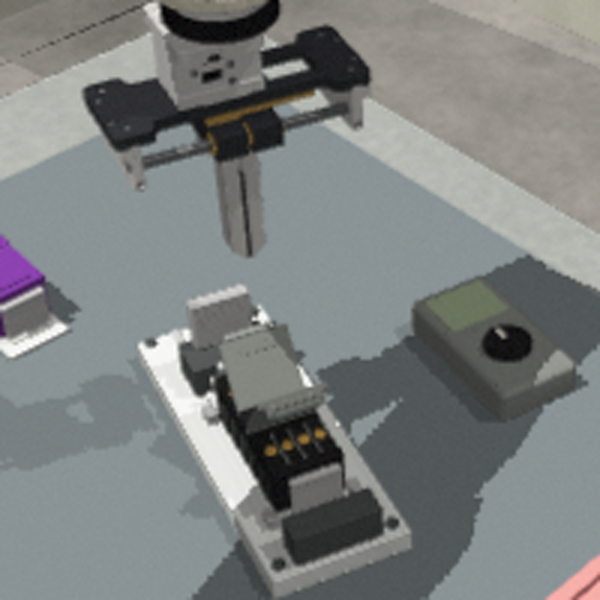

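The gripper is closed above the jaw-side cover: fingertips at crop (245,255), grey cover at (265,370), and the fixed cover edge-on at (300,398). Both covers are still open. I'll press the jaw-side cover first.

```bash
python3 -m creep '[{"tx":-0.03,"ty":-0.007,"tz":0.06,"wx":0,"wy":0,"wz":0,"gripper":1},{"tx":0,"ty":0,"tz":0.06,"wx":0,"wy":0,"wz":0,"gripper":1},{"tx":0,"ty":0,"tz":0.06,"wx":0,"wy":0,"wz":0,"gripper":1},{"tx":0,"ty":0,"tz":0.06,"wx":0,"wy":0,"wz":0,"gripper":1},{"tx":0,"ty":0,"tz":0.06,"wx":0,"wy":0,"wz":0,"gripper":1},{"tx":0,"ty":0,"tz":0.06,"wx":0,"wy":0,"wz":0,"gripper":1},{"tx":0,"ty":0,"tz":0,"wx":0,"wy":0,"wz":0,"gripper":1}]'
python3 -c "
from go import *
delta(0,.05,.0695)"
python3 -m creep '[{"tx":0.02,"ty":0,"tz":0.03,"wx":0,"wy":0,"wz":0,"gripper":1},{"tx":0.02,"ty":0,"tz":0.03,"wx":0,"wy":0,"wz":0,"gripper":1},{"tx":0.02,"ty":0,"tz":0.03,"wx":0,"wy":0,"wz":0,"gripper":1},{"tx":0.02,"ty":0,"tz":0.03,"wx":0,"wy":0,"wz":0,"gripper":1},{"tx":0.02,"ty":0,"tz":0.03,"wx":0,"wy":0,"wz":0,"gripper":1},{"tx":0,"ty":0,"tz":0,"wx":0,"wy":0,"wz":0,"gripper":1}]'
python3 -c "
from go import *
delta(0,.05,.0695)"
```

```text
clock: 3.32
eef_pos: [0.5525, 0.1779, 0.1235]
tcp_rot: [-0.0, 0.802, 0.598, -0.001]
wrist_force: [-0.0, 0.2, -0.8]
gripper_width: 0.0006
grasp_force: 0.0
t 3.3167 F [-0.   0.2 -0.8] shift/0.15 [0.0979 0.0127 0.1934] turn/360 [-0.0003  0.0003  0.001 ] mm [14.7  1.9 29. ]
clock: 3.82
eef_pos: [0.5574, 0.1931, 0.1022]
tcp_rot: [-0.0, 0.801, 0.598, -0.0]
wrist_force: [-0.5, -0.3, 0.6]
gripper_width: 0.0004
grasp_force: 0.0
t 3.8167 F [-0.5 -0.3  0.6] shift/0.15 [-0.0088  0.0099  0.0511] turn/360 [-0.0001  0.0001  0.0011] mm [-1.3  1.5  7.7]
```

```bash
python3 -m creep '[{"tx":0,"ty":0,"tz":0.015,"wx":0,"wy":0,"wz":0,"gripper":1},{"tx":0,"ty":0,"tz":0.015,"wx":0,"wy":0,"wz":0,"gripper":1},{"tx":0,"ty":0,"tz":0.015,"wx":0,"wy":0,"wz":0,"gripper":1},{"tx":0,"ty":0,"tz":0,"wx":0,"wy":0,"wz":0,"gripper":1}]'
python3 - <<'E'
from go import *
delta(0,.05,.0695)
take('side','side2'); im=cv2.imread('pics/side2.png')
cv2.imwrite('pics/side2c.png',cv2.resize(im[170:290,200:320],(600,600),interpolation=cv2.INTER_CUBIC))
E
```

```text
clock: 4.15
eef_pos: [0.5587, 0.1944, 0.0973]
tcp_rot: [-0.0, 0.801, 0.598, 0.002]
wrist_force: [0.6, 7.6, 7.0]
gripper_width: 0.0003
grasp_force: 5.1
t 4.15 F [0.6 7.6 7. ] shift/0.15 [-0.0192  0.0041  0.0184] turn/360 [ 0.0003 -0.0005  0.0011] mm [-2.9  0.6  2.8]
```

View pics/side2c.png

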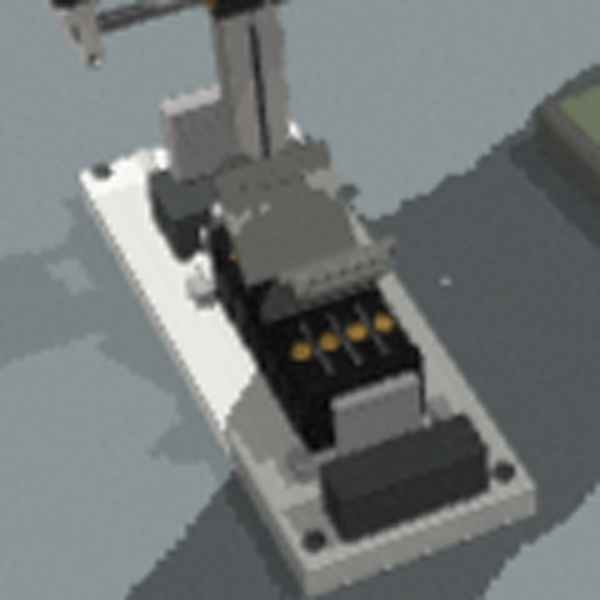

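The picture shows the fingers behind the cover: the finger is at (260,110) and the cover's free edge runs (215,185)–(320,150) in front of it. The jaw cover stands steeper than I assumed, about 1.15, so the finger came down outboard of it. I'll lift, then come down in the V between the two covers and push outward.

```bash
python3 -m creep '[{"tx":0,"ty":0,"tz":-0.06,"wx":0,"wy":0,"wz":0,"gripper":1},{"tx":0,"ty":0,"tz":-0.1,"wx":0,"wy":0,"wz":0,"gripper":1},{"tx":0,"ty":0,"tz":-0.12,"wx":0,"wy":0,"wz":0,"gripper":1},{"tx":0,"ty":0,"tz":-0.12,"wx":0,"wy":0,"wz":0,"gripper":1},{"tx":0,"ty":0,"tz":-0.06,"wx":0,"wy":0,"wz":0,"gripper":1},{"tx":-0.09,"ty":0,"tz":0,"wx":0,"wy":0,"wz":0,"gripper":1},{"tx":-0.09,"ty":0,"tz":0,"wx":0,"wy":0,"wz":0,"gripper":1},{"tx":-0.09,"ty":0,"tz":0,"wx":0,"wy":0,"wz":0,"gripper":1},{"tx":-0.08,"ty":0,"tz":0,"wx":0,"wy":0,"wz":0,"gripper":1},{"tx":0,"ty":0,"tz":0,"wx":0,"wy":0,"wz":0,"gripper":1},{"tx":0,"ty":0,"tz":0,"wx":0,"wy":0,"wz":0,"gripper":1}]'
python3 - <<'E'
from go import *
delta(0,.0,.092)
take('side','side3'); im=cv2.imread('pics/side3.png')
take('top','top3'); t=cv2.imread('pics/top3.png')
cv2.imwrite('pics/s3c.png',np.hstack([cv2.resize(im[150:250,200:300],(400,400),interpolation=cv2.INTER_CUBIC),cv2.resize(t[222:302,230:310],(400,400),interpolation=cv2.INTER_CUBIC)]))
E
```

```text
clock: 5.12
eef_pos: [0.5425, 0.1411, 0.1652]
tcp_rot: [-0.0, 0.802, 0.597, -0.0]
wrist_force: [-0.1, 0.1, 0.5]
gripper_width: 0.0004
grasp_force: 0.0
t 5.1167 F [-0.1  0.1  0.5] shift/0.15 [0.0184 0.0044 0.3212] turn/360 [-0.0001  0.      0.0007] mm [ 2.8  0.7 48.2]
```

View pics/s3c.png

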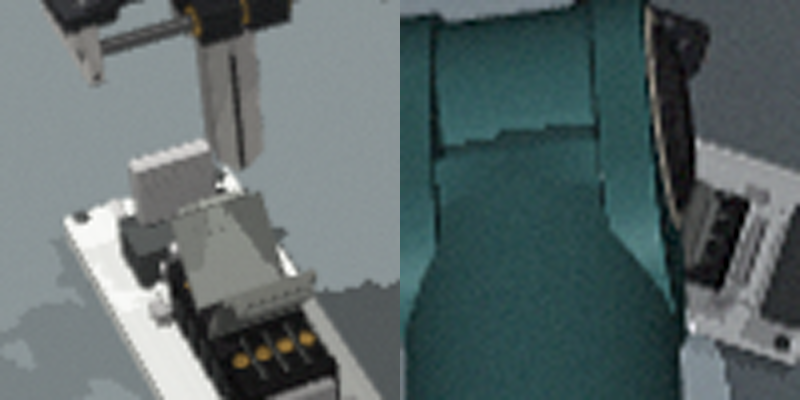

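The covers are still standing and the gripper is clear, with the tip at crop (240,165). Next I descend into the V and push the jaw cover outward.

```bash
python3 -m creep '[{"tx":0.018,"ty":0.004,"tz":0.06,"wx":0,"wy":0,"wz":0,"gripper":1},{"tx":0,"ty":0,"tz":0.07,"wx":0,"wy":0,"wz":0,"gripper":1},{"tx":0,"ty":0,"tz":0.07,"wx":0,"wy":0,"wz":0,"gripper":1},{"tx":0,"ty":0,"tz":0.06,"wx":0,"wy":0,"wz":0,"gripper":1},{"tx":0,"ty":0,"tz":0.06,"wx":0,"wy":0,"wz":0,"gripper":1},{"tx":0,"ty":0,"tz":0,"wx":0,"wy":0,"wz":0,"gripper":1}]'
python3 -c "
from go import *
delta(0,.04,.092)"
python3 -m creep '[{"tx":0.03,"ty":0,"tz":0,"wx":0,"wy":0,"wz":0,"gripper":1},{"tx":0.03,"ty":0,"tz":0,"wx":0,"wy":0,"wz":0,"gripper":1},{"tx":0.04,"ty":0,"tz":0,"wx":0,"wy":0,"wz":0,"gripper":1},{"tx":0.04,"ty":0,"tz":0,"wx":0,"wy":0,"wz":0,"gripper":1},{"tx":0.04,"ty":0,"tz":0,"wx":0,"wy":0,"wz":0,"gripper":1},{"tx":0.04,"ty":0,"tz":0,"wx":0,"wy":0,"wz":0,"gripper":1},{"tx":0.04,"ty":0,"tz":0,"wx":0,"wy":0,"wz":0,"gripper":1},{"tx":0,"ty":0,"tz":0,"wx":0,"wy":0,"wz":0,"gripper":1}]'
python3 -c "
from go import *
delta(0,.048,.0695)"
```

```text
clock: 5.72
eef_pos: [0.5431, 0.1442, 0.1152]
tcp_rot: [-0.0, 0.802, 0.598, -0.001]
wrist_force: [-0.8, -0.1, 1.0]
gripper_width: 0.0004
grasp_force: 0.0
t 5.7167 F [-0.8 -0.1  1. ] shift/0.15 [ 0.2644  0.008  -0.0128] turn/360 [-0.0003  0.0003  0.0009] mm [39.7  1.2 -1.9]
clock: 6.38
eef_pos: [0.5554, 0.1835, 0.1174]
tcp_rot: [-0.0, 0.801, 0.598, 0.0]
wrist_force: [-0.6, 0.3, -0.6]
gripper_width: 0.0003
grasp_force: 0.0
t 6.3833 F [-0.6  0.3 -0.6] shift/0.15 [0.0434 0.0042 0.1525] turn/360 [ 0.     -0.      0.0011] mm [ 6.5  0.6 22.9]
```

```bash
python3 -m creep '[{"tx":0.02,"ty":0,"tz":0.03,"wx":0,"wy":0,"wz":0,"gripper":1},{"tx":0.02,"ty":0,"tz":0.03,"wx":0,"wy":0,"wz":0,"gripper":1},{"tx":0.01,"ty":0,"tz":0.03,"wx":0,"wy":0,"wz":0,"gripper":1},{"tx":0,"ty":0,"tz":0.02,"wx":0,"wy":0,"wz":0,"gripper":1},{"tx":0,"ty":0,"tz":0.02,"wx":0,"wy":0,"wz":0,"gripper":1},{"tx":0,"ty":0,"tz":0.01,"wx":0,"wy":0,"wz":0,"gripper":1},{"tx":0,"ty":0,"tz":0,"wx":0,"wy":0,"wz":0,"gripper":1}]'
python3 -c "
from go import *
delta(0,.048,.0695)"
python3 -m creep '[{"tx":0,"ty":0,"tz":0.01,"wx":0,"wy":0,"wz":0,"gripper":1},{"tx":0,"ty":0,"tz":0.01,"wx":0,"wy":0,"wz":0,"gripper":1},{"tx":0,"ty":0,"tz":0,"wx":0,"wy":0,"wz":0,"gripper":1},{"tx":0,"ty":0,"tz":0,"wx":0,"wy":0,"wz":0,"gripper":1}]'
python3 -c "
from go import *
delta(0,.048,.0695)"
```

```text
clock: 6.97
eef_pos: [0.5584, 0.1913, 0.0972]
tcp_rot: [-0.0, 0.801, 0.598, 0.002]
wrist_force: [2.1, 8.3, 11.0]
gripper_width: 0.0003
grasp_force: 5.2
t 6.9667 F [ 2.1  8.3 11. ] shift/0.15 [-0.0121 -0.0001  0.018 ] turn/360 [ 0.0003 -0.0006  0.0011] mm [-1.8 -0.   2.7]
clock: 7.3
eef_pos: [0.5581, 0.1901, 0.0939]
tcp_rot: [-0.0, 0.802, 0.598, 0.001]
wrist_force: [1.7, 3.4, 4.5]
gripper_width: 0.0005
grasp_force: 2.5
t 7.3 F [1.7 3.4 4.5] shift/0.15 [-0.0041 -0.0004 -0.0038] turn/360 [ 0.0002 -0.0003  0.001 ] mm [-0.6 -0.1 -0.6]
```

```bash
python3 -m creep '[{"tx":0,"ty":0,"tz":0.01,"wx":0,"wy":0,"wz":0,"gripper":1},{"tx":0,"ty":0,"tz":0.01,"wx":0,"wy":0,"wz":0,"gripper":1},{"tx":0,"ty":0,"tz":0,"wx":0,"wy":0,"wz":0,"gripper":1}]'
python3 -c "
from go import *
delta(0,.048,.0695)"
python3 -m creep '[{"tx":0,"ty":0,"tz":-0.06,"wx":0,"wy":0,"wz":0,"gripper":1},{"tx":0,"ty":0,"tz":-0.06,"wx":0,"wy":0,"wz":0,"gripper":1},{"tx":0,"ty":0,"tz":-0.06,"wx":0,"wy":0,"wz":0,"gripper":1},{"tx":-0.08,"ty":0,"tz":0,"wx":0,"wy":0,"wz":0,"gripper":1},{"tx":-0.08,"ty":0,"tz":0,"wx":0,"wy":0,"wz":0,"gripper":1},{"tx":-0.08,"ty":0,"tz":0,"wx":0,"wy":0,"wz":0,"gripper":1},{"tx":-0.06,"ty":0,"tz":0,"wx":0,"wy":0,"wz":0,"gripper":1},{"tx":0,"ty":0,"tz":0,"wx":0,"wy":0,"wz":0,"gripper":1}]'
python3 - <<'E'
from go import *
delta(0,.0,.092)
take('side','side4'); im=cv2.imread('pics/side4.png')
cv2.imwrite('pics/s4c.png',cv2.resize(im[170:270,210:310],(600,600),interpolation=cv2.INTER_CUBIC))
E
```

```text
clock: 7.55
eef_pos: [0.5575, 0.1893, 0.0903]
tcp_rot: [0.0, 0.802, 0.598, 0.0]
wrist_force: [0.8, 2.4, 2.5]
gripper_width: -0.0
grasp_force: 1.6
t 7.55 F [0.8 2.4 2.5] shift/0.15 [ 0.0022  0.0016 -0.0283] turn/360 [ 0.0001 -0.0001  0.0009] mm [ 0.3  0.2 -4.2]
clock: 8.22
eef_pos: [0.5439, 0.1431, 0.1173]
tcp_rot: [0.0, 0.803, 0.597, -0.0]
wrist_force: [0.1, -0.4, 1.0]
gripper_width: 0.0003
grasp_force: 0.0
t 8.2167 F [ 0.1 -0.4  1. ] shift/0.15 [ 0.0031 -0.001   0.0022] turn/360 [-0.      0.0001  0.0005] mm [ 0.5 -0.1  0.3]
```

View pics/s4c.png

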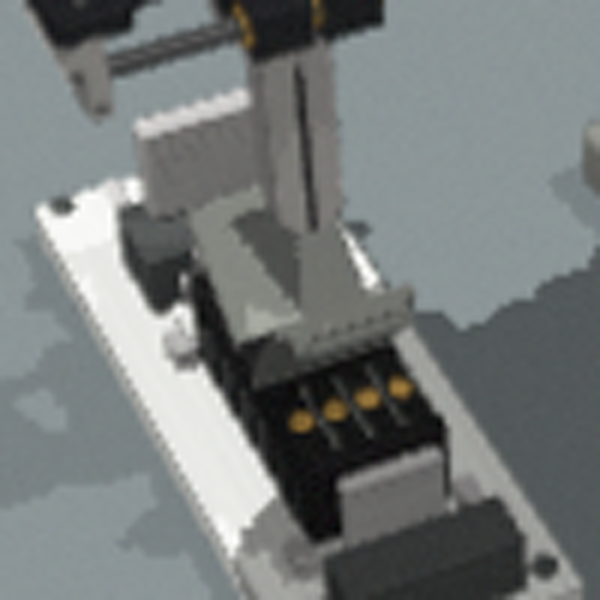

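```bash
python3 - <<'E'
from m import *
F=[.5439,.1436,-.2952]
f='side4'
def c(P): return ((proj(f,pose(F,P))-[210,170])*6).round(0).tolist()
print('tip',c([[0,0,.092]]),'plate corners',c([[-.055,.175,.02],[-.055,-.115,.02],[.055,-.115,.02]]))
print('hingeJ',c([[-.027,.009,.0695],[.027,.009,.0695]]),'hingeF',c([[-.027,-.009,.0695],[.027,-.009,.0695]]))
print('catchtopJ',c([[-.02,.07,.066],[.02,.07,.066]]),'catchF',c([[-.02,-.07,.066],[.02,-.07,.066]]))
for a in (0,.3,.6,.9,1.15):
    for s in(1,-1):
        y=s*(.009+.055*np.cos(a)); z=.0695+.055*np.sin(a); print(a,s,c([[-.027,y,z],[.027,y,z]]))
print('body top edges',c([[-.028,-.06,.064],[.028,-.06,.064],[-.028,.06,.064]]))
E
```

```text
tip [[308.0, 294.0]] plate corners [[32.0, 208.0], [305.0, 686.0], [583.0, 582.0]]
hingeJ [[236.0, 346.0], [369.0, 302.0]] hingeF [[254.0, 376.0], [389.0, 331.0]]
catchtopJ [[194.0, 250.0], [291.0, 219.0]] catchF [[337.0, 483.0], [440.0, 447.0]]
0 1 [[182.0, 258.0], [313.0, 216.0]]
0 -1 [[312.0, 471.0], [450.0, 423.0]]
0.3 1 [[180.0, 230.0], [312.0, 188.0]]
0.3 -1 [[306.0, 435.0], [445.0, 387.0]]
0.6 1 [[183.0, 212.0], [317.0, 169.0]]
0.6 -1 [[295.0, 392.0], [435.0, 345.0]]
0.9 1 [[191.0, 205.0], [326.0, 162.0]]
0.9 -1 [[280.0, 348.0], [421.0, 301.0]]
1.15 1 [[201.0, 209.0], [337.0, 165.0]]
1.15 -1 [[266.0, 313.0], [406.0, 267.0]]
body top edges [[306.0, 476.0], [448.0, 426.0], [185.0, 276.0]]
```

```bash
python3 -m creep '[{"tx":0,"ty":0,"tz":-0.12,"wx":0,"wy":0,"wz":0,"gripper":1},{"tx":0,"ty":0,"tz":-0.12,"wx":0,"wy":0,"wz":0,"gripper":1},{"tx":0,"ty":0,"tz":-0.12,"wx":0,"wy":0,"wz":0,"gripper":1},{"tx":0,"ty":0,"tz":0,"wx":0,"wy":0,"wz":0,"gripper":1}]'
python3 - <<'E'
from m import *
F=[.5439,.1436,-.2952]
take('side','side5')
P=[]
k=5
for f in('side0','side2','side5'):
    im=cv2.imread(f'pics/{f}.png')[190:250,234:287]
    a=cv2.resize(im,None,fx=k,fy=k,interpolation=cv2.INTER_CUBIC); b=a.copy()
    for s in(1,-1):
        for an,col in((0,(0,0,255)),(.6,(0,255,0)),(1.1,(255,100,0))):
            y=s*(.009+.055*np.cos(an)); z=.0695+.055*np.sin(an)
            q=(proj(f,pose(F,[[-.027,s*.009,.0695],[-.027,y,z],[.027,y,z],[.027,s*.009,.0695]]))-[234,190]+.5)*k
            cv2.polylines(b,[q.round().astype(np.int32)],True,col,1,cv2.LINE_AA)
    P.append(np.vstack([a,b]))
cv2.imwrite('pics/cmp.png',np.hstack(P))
E
```

```text
clock: 8.6
eef_pos: [0.546, 0.1467, 0.1743]
tcp_rot: [0.0, 0.802, 0.598, 0.002]
wrist_force: [0.7, -0.1, 1.2]
gripper_width: 0.0005
grasp_force: 0.0
```

View pics/cmp.png

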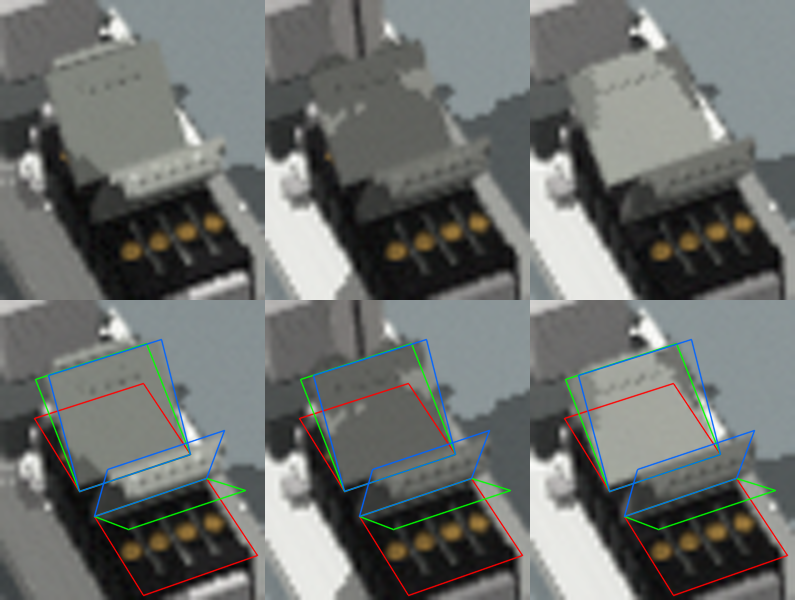

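```bash
python3 - <<'E'
from m import *
F=[.5439,.1436,-.2952]
for f,p,o,k in(('side1',(.5561,.1802,.1539),(170,90),3),('side3',(.5425,.1411,.1402),(200,150),4),('side4',(.5439,.1431,.0923),(210,170),6),('side2',(.5587,.1944,.0723),(200,170),5)):
    q=proj(f,[p,np.add(p,[0,0,.02])]); print(f,((q-o)*k).round().tolist())
im=lambda f:cv2.imread(f'pics/{f}.png')
k=6
A=[cv2.resize(im(f)[a:a+50,b:b+60],(400,300),interpolation=cv2.INTER_CUBIC) for f,a,b in(('side2',185,230),('side4',190,235),('side5',185,230),('side5',160,230))]
# exaggerate contrast
A=[cv2.convertScaleAbs(a,alpha=1.5,beta=-40) for a in A]
cv2.imwrite('pics/cmp2.png',np.vstack([np.hstack(A[:2]),np.hstack(A[2:])]))
E
```

```text
side1 [[248.0, 291.0], [246.0, 270.0]]
side3 [[240.0, 213.0], [237.0, 184.0]]
side4 [[309.0, 294.0], [305.0, 253.0]]
side2 [[264.0, 208.0], [260.0, 175.0]]
```

View pics/cmp2.png

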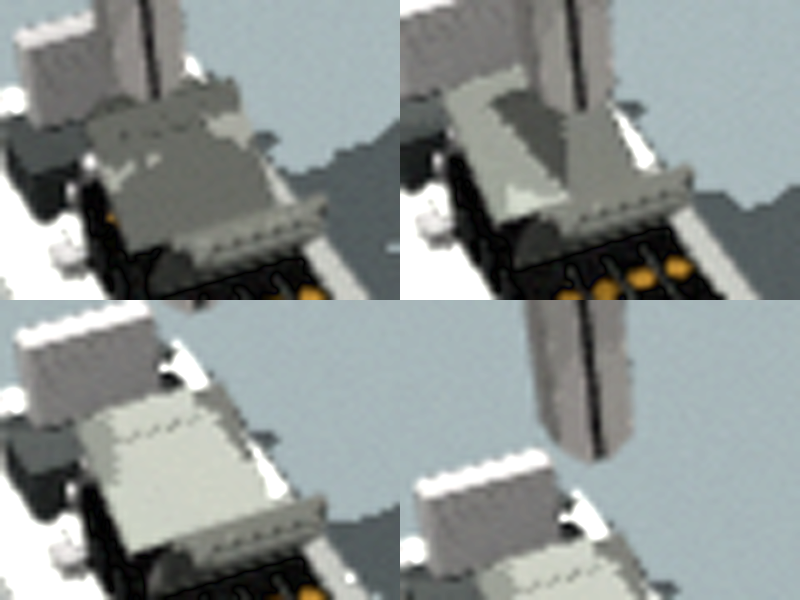

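Panel 4 (bottom right) shows the fingertip at side pixel (259,187), but the reported pose projects to (260,200). Panel 1 shows the finger behind the cover. So the gripper sits about 33 mm higher, or further along the view ray, than reported. I'll touch the bare bench beside the fixture to find out which.

```bash
python3 -m creep '[{"tx":0,"ty":-0.17,"tz":0,"wx":0,"wy":0,"wz":0,"gripper":1},{"tx":0,"ty":-0.17,"tz":0,"wx":0,"wy":0,"wz":0,"gripper":1},{"tx":0,"ty":-0.17,"tz":0,"wx":0,"wy":0,"wz":0,"gripper":1},{"tx":0,"ty":-0.17,"tz":0,"wx":0,"wy":0,"wz":0,"gripper":1},{"tx":0,"ty":-0.17,"tz":0,"wx":0,"wy":0,"wz":0,"gripper":1},{"tx":0,"ty":0,"tz":0.14,"wx":0,"wy":0,"wz":0,"gripper":1},{"tx":0,"ty":0,"tz":0.14,"wx":0,"wy":0,"wz":0,"gripper":1},{"tx":0,"ty":0,"tz":0.14,"wx":0,"wy":0,"wz":0,"gripper":1},{"tx":0,"ty":0,"tz":0.14,"wx":0,"wy":0,"wz":0,"gripper":1},{"tx":0,"ty":0,"tz":0.1,"wx":0,"wy":0,"wz":0,"gripper":1},{"tx":0,"ty":0,"tz":0.1,"wx":0,"wy":0,"wz":0,"gripper":1},{"tx":0,"ty":0,"tz":0,"wx":0,"wy":0,"wz":0,"gripper":1}]'
python3 -m creep '[{"tx":0,"ty":0,"tz":0.02,"wx":0,"wy":0,"wz":0,"gripper":1},{"tx":0,"ty":0,"tz":0.02,"wx":0,"wy":0,"wz":0,"gripper":1},{"tx":0,"ty":0,"tz":0.02,"wx":0,"wy":0,"wz":0,"gripper":1},{"tx":0,"ty":0,"tz":0.02,"wx":0,"wy":0,"wz":0,"gripper":1},{"tx":0,"ty":0,"tz":0.02,"wx":0,"wy":0,"wz":0,"gripper":1}]'
python3 -c "
from go import *
delta(-.13,0,0);take('side','side6')"

```

```text
clock: 9.65
eef_pos: [0.4206, 0.1816, 0.0546]
tcp_rot: [-0.0, 0.802, 0.598, -0.002]
wrist_force: [-0.7, 0.1, -0.5]
gripper_width: 0.0004
grasp_force: 0.0
clock: 10.07
eef_pos: [0.4225, 0.1826, 0.0425]
tcp_rot: [0.0, 0.802, 0.598, 0.0]
wrist_force: [-0.5, 0.3, 0.7]
gripper_width: 0.0006
grasp_force: 0.0
t 10.0667 F [-0.5  0.3  0.7] shift/0.15 [-0.013  -0.017   0.1169] turn/360 [ 0.0001 -0.0001  0.0009] mm [-1.9 -2.6 17.5]
```

```bash
python3 -m creep '[{"tx":0,"ty":0,"tz":0.02,"wx":0,"wy":0,"wz":0,"gripper":1},{"tx":0,"ty":0,"tz":0.02,"wx":0,"wy":0,"wz":0,"gripper":1},{"tx":0,"ty":0,"tz":0.02,"wx":0,"wy":0,"wz":0,"gripper":1},{"tx":0,"ty":0,"tz":0.02,"wx":0,"wy":0,"wz":0,"gripper":1},{"tx":0,"ty":0,"tz":0,"wx":0,"wy":0,"wz":0,"gripper":1}]'
python3 -m creep '[{"tx":0,"ty":0,"tz":0.015,"wx":0,"wy":0,"wz":0,"gripper":1},{"tx":0,"ty":0,"tz":0.015,"wx":0,"wy":0,"wz":0,"gripper":1},{"tx":0,"ty":0,"tz":0,"wx":0,"wy":0,"wz":0,"gripper":1}]'
python3 - <<'E'
from go import *
delta(-.13,0,0);take('side','side7')
im=cv2.imread('pics/side7.png')
p=readout.sense()['eef_pos']-[0,0,.025]; q=proj('side7',[p])[0];print(q)
x,y=int(q[0]),int(q[1])
c=cv2.resize(im[y-60:y+40,x-65:x+65],(780,600),interpolation=cv2.INTER_CUBIC)
cv2.drawMarker(c,(390,360),(0,0,255),0,20,1); cv2.imwrite('pics/s7c.png',c)
E
```

```text
clock: 10.53
eef_pos: [0.4221, 0.1822, 0.0298]
tcp_rot: [0.0, 0.802, 0.598, -0.0]
wrist_force: [-0.5, -1.0, -0.4]
gripper_width: 0.0003
grasp_force: 0.0
clock: 10.78
eef_pos: [0.4222, 0.1823, 0.0256]
tcp_rot: [0.0, 0.802, 0.598, -0.0]
wrist_force: [-0.2, -0.2, 0.2]
gripper_width: 0.0006
grasp_force: 0.0
t 10.7833 F [-0.2 -0.2  0.2] shift/0.15 [-0.0104 -0.0154  0.0037] turn/360 [-0.      0.0001  0.0009] mm [-1.6 -2.3  0.6]
[211.37962649 265.97431355]
```

No contact at reported tip z ≈ 0, so the height is biased. I'll continue in small steps until it touches.

```bash
python3 -m creep '[{"tx":0,"ty":0,"tz":0.02,"wx":0,"wy":0,"wz":0,"gripper":1},{"tx":0,"ty":0,"tz":0.02,"wx":0,"wy":0,"wz":0,"gripper":1},{"tx":0,"ty":0,"tz":0.02,"wx":0,"wy":0,"wz":0,"gripper":1},{"tx":0,"ty":0,"tz":0,"wx":0,"wy":0,"wz":0,"gripper":1}]'
python3 -m creep '[{"tx":0,"ty":0,"tz":0.02,"wx":0,"wy":0,"wz":0,"gripper":1},{"tx":0,"ty":0,"tz":0.02,"wx":0,"wy":0,"wz":0,"gripper":1},{"tx":0,"ty":0,"tz":0,"wx":0,"wy":0,"wz":0,"gripper":1}]'
```

```text
clock: 11.17
eef_pos: [0.422, 0.1822, 0.0163]
tcp_rot: [0.0, 0.802, 0.598, -0.0]
wrist_force: [-0.4, 0.3, 0.3]
gripper_width: 0.0002
grasp_force: 0.0
clock: 11.42
eef_pos: [0.4221, 0.1822, 0.0104]
tcp_rot: [0.0, 0.802, 0.598, -0.0]
wrist_force: [0.3, -0.1, 0.0]
gripper_width: 0.0005
grasp_force: 0.0
```

```bash
python3 -m creep '[{"tx":0,"ty":0,"tz":0.015,"wx":0,"wy":0,"wz":0,"gripper":1},{"tx":0,"ty":0,"tz":0.015,"wx":0,"wy":0,"wz":0,"gripper":1},{"tx":0,"ty":0,"tz":0,"wx":0,"wy":0,"wz":0,"gripper":1}]'
python3 -m creep '[{"tx":0,"ty":0,"tz":0.015,"wx":0,"wy":0,"wz":0,"gripper":1},{"tx":0,"ty":0,"tz":0.015,"wx":0,"wy":0,"wz":0,"gripper":1},{"tx":0,"ty":0,"tz":0,"wx":0,"wy":0,"wz":0,"gripper":1}]'
python3 - <<'E'
from go import *
take('side','side8')
im=cv2.imread('pics/side8.png')
p=readout.sense()['eef_pos']-[0,0,.025]; q=proj('side8',[p])[0];print(q)
x,y=int(q[0]),int(q[1])
c=cv2.resize(im[y-70:y+30,x-65:x+65],(780,600),interpolation=cv2.INTER_CUBIC)
cv2.drawMarker(c,(390,420),(0,0,255),0,20,1); cv2.imwrite('pics/s8c.png',c)
E
```

```text
clock: 11.67
eef_pos: [0.4222, 0.1823, 0.006]
tcp_rot: [0.0, 0.802, 0.598, -0.0]
wrist_force: [0.7, 1.1, -0.3]
gripper_width: 0.0003
grasp_force: 0.0
clock: 11.92
eef_pos: [0.4222, 0.1823, 0.0015]
tcp_rot: [0.0, 0.802, 0.598, -0.0]
wrist_force: [-0.2, 0.4, 0.7]
gripper_width: 0.0004
grasp_force: 0.0
[212.80614452 273.15098909]
```

```bash
for i in 1; do :; done; python3 -m creep '[{"tx":0,"ty":0,"tz":0.015,"wx":0,"wy":0,"wz":0,"gripper":1},{"tx":0,"ty":0,"tz":0.015,"wx":0,"wy":0,"wz":0,"gripper":1},{"tx":0,"ty":0,"tz":0,"wx":0,"wy":0,"wz":0,"gripper":1}]'
python3 -m creep '[{"tx":0,"ty":0,"tz":0.01,"wx":0,"wy":0,"wz":0,"gripper":1},{"tx":0,"ty":0,"tz":0.01,"wx":0,"wy":0,"wz":0,"gripper":1},{"tx":0,"ty":0,"tz":0,"wx":0,"wy":0,"wz":0,"gripper":1}]'
python3 -m creep '[{"tx":0,"ty":0,"tz":0.01,"wx":0,"wy":0,"wz":0,"gripper":1},{"tx":0,"ty":0,"tz":0.01,"wx":0,"wy":0,"wz":0,"gripper":1},{"tx":0,"ty":0,"tz":0,"wx":0,"wy":0,"wz":0,"gripper":1}]'
```

```text
clock: 12.22
eef_pos: [0.4222, 0.1823, -0.003]
tcp_rot: [0.0, 0.802, 0.598, -0.0]
wrist_force: [0.7, -0.9, 0.3]
gripper_width: 0.0006
grasp_force: 0.0
clock: 12.47
eef_pos: [0.4222, 0.1823, -0.0059]
tcp_rot: [0.0, 0.802, 0.598, -0.0]
wrist_force: [-0.0, 0.6, 0.5]
gripper_width: 0.0005
grasp_force: 0.0
clock: 12.72
eef_pos: [0.4222, 0.1823, -0.0088]
tcp_rot: [0.0, 0.802, 0.598, -0.0]
wrist_force: [0.5, 0.2, 0.2]
gripper_width: 0.0005
grasp_force: 0.0
```

```bash
python3 -m creep '[{"tx":0,"ty":0,"tz":0.01,"wx":0,"wy":0,"wz":0,"gripper":1},{"tx":0,"ty":0,"tz":0.01,"wx":0,"wy":0,"wz":0,"gripper":1},{"tx":0,"ty":0,"tz":0,"wx":0,"wy":0,"wz":0,"gripper":1}]'
python3 -m creep '[{"tx":0,"ty":0,"tz":0.01,"wx":0,"wy":0,"wz":0,"gripper":1},{"tx":0,"ty":0,"tz":0,"wx":0,"wy":0,"wz":0,"gripper":1}]'
python3 - <<'E'
from go import *
take('side','side9'); b=cv2.imread('pics/side9.png').astype(int); a=cv2.imread('pics/side8.png').astype(int)
d=np.abs(a-b).sum(2)>40
p=readout.sense()['eef_pos']; print(proj('side9',[p-[0,0,.025],p]))
r=d[200:300,190:240].any(1); print('diff rows',np.where(r)[0]+200)
for y in range(225,285,3): print(y,b[y,196:230:2].sum(1)//3)
E
```

```text
clock: 12.97
eef_pos: [0.4225, 0.1825, -0.0108]
tcp_rot: [-0.0, 0.802, 0.598, 0.0]
wrist_force: [-8.2, -3.8, 33.3]
gripper_width: 0.0004
grasp_force: 16.7
clock: 13.13
eef_pos: [0.4226, 0.1825, -0.0111]
tcp_rot: [-0.001, 0.802, 0.598, 0.0]
wrist_force: [-19.3, -7.5, 76.1]
gripper_width: 0.0004
grasp_force: 38.0
[[213.6185127  276.73001667]
 [212.1435282  269.37678107]]
diff rows [200 201 202 203 204 205 206 207 208 209 210 211 212 213 214 215 216 217
 218 219 220 221 222 223 224 225 226 227 228 229 230 231 232 233 234 235
 236 237 238 239 240 241 242 243 244 245 246 247 248 249 250 251 252 253
 254 255 256 257 258 259 260 261 262 263 264 265 266 267 268 269 270 271
 272 273 274 275 276 277 279 280 281 282 283 284 285 286 287 288 289 290
 291 292 293 294 295 297 299]
225 [119 126 118 112 116 116 112  47  28  28  30  38  46  78 110 164 246]
228 [115 105  74  41  27  28  34  46  54  72  50 138 151 135 131 135 109]
231 [ 28  28  40  53  76  74  34  27  34  35  36  33 102  76  91  71  71]
234 [ 67  72  53  34  34  33  67  41  35  38  36  27  77 103 127 130 132]
237 [ 86  60  57  55  58  5
[... 456 characters left out ...]
8 124  94  72  71  90  91  90  87]
258 [ 86  91  90  73  96 116 123  91 112 125 120  70  68  70  90  89  90]
261 [ 71  68  69  69  81 121 125 124  68 123 125  73  70  71  69  88  91]
264 [ 92  69  71  73  70 101 123 123  44 122 123  93  91  91  89  92  89]
267 [129  70  69  71  70  71 108 121  78 109  91  91  91 105 108 120  90]
270 [131 110  88  91  91  89  89  92  91  91  89 105 150 150 151 152 152]
273 [150 150 108  90  89  90  90 106 112 151 151 151 151 151 149 152 150]
276 [152 149 151  95 105 109 152 150 151 152 150 151 153 152 150 152 152]
279 [152 152 150 150 150 151 149 150 151 152 151 151 153 152 150 150 148]
282 [151 152 151 150 151 150 150 151 152 152 151 150 151 151 151 152 139]
```

Contact came at reported TCP z ≈ -0.010. So the true tip height is reported TCP z + 0.010, which means the readout is about 35 mm low. I'll lift and check the horizontal offset at the contact pixel.

```bash
python3 -m creep '[{"tx":0,"ty":0,"tz":-0.05,"wx":0,"wy":0,"wz":0,"gripper":1},{"tx":0,"ty":0,"tz":-0.2,"wx":0,"wy":0,"wz":0,"gripper":1},{"tx":0,"ty":0,"tz":-0.2,"wx":0,"wy":0,"wz":0,"gripper":1},{"tx":0,"ty":0,"tz":-0.2,"wx":0,"wy":0,"wz":0,"gripper":1},{"tx":0,"ty":0,"tz":-0.2,"wx":0,"wy":0,"wz":0,"gripper":1},{"tx":0,"ty":0,"tz":-0.13,"wx":0,"wy":0,"wz":0,"gripper":1},{"tx":0,"ty":0,"tz":0,"wx":0,"wy":0,"wz":0,"gripper":1}]'
sed -i 's/ztip+.025/ztip-.0098/' go.py
python3 - <<'E'
from go import *
print(onz('side9',(212,268.5),0), onz('side9',(212.5,267.5),0), onz('side9',(212.5,270),0))
delta(0,0,.092)
# tip in raised older shots, given true tip height
print(onz('side5',(259.3,186.7),.1743+.0098),'rep .546 .1467'); print(onz('side1',(251.7,175),.1789+.0098),'rep .5561 .1802')
E
```

```text
clock: 13.77
eef_pos: [0.424, 0.1833, 0.1375]
tcp_rot: [-0.0, 0.802, 0.598, 0.003]
wrist_force: [0.7, -0.3, 0.0]
gripper_width: 0.0004
grasp_force: 0.0
[0.41903299 0.17567293 0.        ] [ 4.21635954e-01  1.77371512e-01 -1.11022302e-16] [0.41715138 0.17120379 0.        ]
t 13.7667 F [ 0.7 -0.3  0. ] shift/0.15 [-0.0269  0.8403  0.371 ] turn/360 [ 0.0005 -0.0007  0.0009] mm [ -4.  126.   55.7]
[0.54507669 0.14123381 0.1841    ] rep .546 .1467
[0.55512463 0.17820591 0.1887    ] rep .5561 .1802
```

```bash
python3 -m creep '[{"tx":-0.027,"ty":0.17,"tz":0,"wx":0,"wy":0,"wz":0,"gripper":1},{"tx":0,"ty":0.17,"tz":0,"wx":0,"wy":0,"wz":0,"gripper":1},{"tx":0,"ty":0.17,"tz":0,"wx":0,"wy":0,"wz":0,"gripper":1},{"tx":0,"ty":0.17,"tz":0,"wx":0,"wy":0,"wz":0,"gripper":1},{"tx":0,"ty":0.16,"tz":0,"wx":0,"wy":0,"wz":0,"gripper":1},{"tx":0,"ty":0,"tz":0.1,"wx":0,"wy":0,"wz":0,"gripper":1},{"tx":0,"ty":0,"tz":0.1,"wx":0,"wy":0,"wz":0,"gripper":1},{"tx":0,"ty":0,"tz":0.1,"wx":0,"wy":0,"wz":0,"gripper":1},{"tx":0,"ty":0,"tz":0.07,"wx":0,"wy":0,"wz":0,"gripper":1},{"tx":0,"ty":0,"tz":0,"wx":0,"wy":0,"wz":0,"gripper":1}]'
python3 -c "
from go import *
delta(0,.04,.092)"
python3 -m creep '[{"tx":0.03,"ty":0,"tz":0,"wx":0,"wy":0,"wz":0,"gripper":1},{"tx":0.03,"ty":0,"tz":0,"wx":0,"wy":0,"wz":0,"gripper":1},{"tx":0.04,"ty":0,"tz":0,"wx":0,"wy":0,"wz":0,"gripper":1},{"tx":0.04,"ty":0,"tz":0,"wx":0,"wy":0,"wz":0,"gripper":1},{"tx":0.04,"ty":0,"tz":0,"wx":0,"wy":0,"wz":0,"gripper":1},{"tx":0.04,"ty":0,"tz":0,"wx":0,"wy":0,"wz":0,"gripper":1},{"tx":0.04,"ty":0,"tz":0,"wx":0,"wy":0,"wz":0,"gripper":1},{"tx":0,"ty":0,"tz":0,"wx":0,"wy":0,"wz":0,"gripper":1}]'
python3 -c "
from go import *
delta(0,.048,.0695)"
```

```text
clock: 14.6
eef_pos: [0.5406, 0.1421, 0.0761]
tcp_rot: [-0.0, 0.802, 0.598, -0.002]
wrist_force: [-0.7, -1.1, -0.5]
gripper_width: 0.0005
grasp_force: 0.0
t 14.6 F [-0.7 -1.1 -0.5] shift/0.15 [ 0.2824  0.0195 -0.0417] turn/360 [-0.0004  0.0004  0.0009] mm [42.4  2.9 -6.2]
clock: 15.27
eef_pos: [0.5533, 0.1814, 0.0785]
tcp_rot: [-0.0, 0.801, 0.598, 0.0]
wrist_force: [0.7, -0.0, -0.4]
gripper_width: 0.0004
grasp_force: 0.3
t 15.2667 F [ 0.7 -0.  -0.4] shift/0.15 [0.0607 0.0134 0.1251] turn/360 [ 0.     -0.0001  0.0011] mm [ 9.1  2.  18.8]
```

```bash
python3 -m creep '[{"tx":0.02,"ty":0.01,"tz":0.03,"wx":0,"wy":0,"wz":0,"gripper":1},{"tx":0.02,"ty":0,"tz":0.03,"wx":0,"wy":0,"wz":0,"gripper":1},{"tx":0.02,"ty":0,"tz":0.03,"wx":0,"wy":0,"wz":0,"gripper":1},{"tx":0,"ty":0,"tz":0.02,"wx":0,"wy":0,"wz":0,"gripper":1},{"tx":0,"ty":0,"tz":0.01,"wx":0,"wy":0,"wz":0,"gripper":1},{"tx":0,"ty":0,"tz":0,"wx":0,"wy":0,"wz":0,"gripper":1}]'
python3 -c "
from go import *
delta(0,.048,.0695)"
python3 -m creep '[{"tx":0,"ty":0,"tz":0.01,"wx":0,"wy":0,"wz":0,"gripper":1},{"tx":0,"ty":0,"tz":0.01,"wx":0,"wy":0,"wz":0,"gripper":1},{"tx":0,"ty":0,"tz":0,"wx":0,"wy":0,"wz":0,"gripper":1},{"tx":0,"ty":0,"tz":0,"wx":0,"wy":0,"wz":0,"gripper":1}]'
python3 -c "
from go import *
delta(0,.048,.0695)"
```

```text
clock: 15.77
eef_pos: [0.557, 0.1881, 0.0598]
tcp_rot: [0.0, 0.802, 0.598, -0.0]
wrist_force: [0.4, 0.6, -0.6]
gripper_width: 0.0007
grasp_force: 0.0
t 15.7667 F [ 0.4  0.6 -0.6] shift/0.15 [0.0108 0.0029 0.0005] turn/360 [-0.      0.0001  0.0009] mm [1.6 0.4 0.1]
clock: 16.1
eef_pos: [0.5573, 0.1882, 0.0583]
tcp_rot: [-0.0, 0.802, 0.598, 0.0]
wrist_force: [-5.9, -1.4, 20.6]
gripper_width: 0.0008
grasp_force: 9.8
t 16.1 F [-5.9 -1.4 20.6] shift/0.15 [ 0.0095  0.0011 -0.0091] turn/360 [ 0.     -0.0001  0.0009] mm [ 1.4  0.2 -1.4]
```

```bash
python3 -m creep '[{"tx":0,"ty":0,"tz":0.01,"wx":0,"wy":0,"wz":0,"gripper":1},{"tx":0,"ty":0,"tz":0,"wx":0,"wy":0,"wz":0,"gripper":1},{"tx":0,"ty":0,"tz":-0.06,"wx":0,"wy":0,"wz":0,"gripper":1},{"tx":0,"ty":0,"tz":-0.06,"wx":0,"wy":0,"wz":0,"gripper":1},{"tx":0,"ty":0,"tz":-0.06,"wx":0,"wy":0,"wz":0,"gripper":1},{"tx":-0.08,"ty":0,"tz":0,"wx":0,"wy":0,"wz":0,"gripper":1},{"tx":-0.08,"ty":0,"tz":0,"wx":0,"wy":0,"wz":0,"gripper":1},{"tx":-0.08,"ty":0,"tz":0,"wx":0,"wy":0,"wz":0,"gripper":1},{"tx":-0.06,"ty":0,"tz":0,"wx":0,"wy":0,"wz":0,"gripper":1},{"tx":0,"ty":0,"tz":0,"wx":0,"wy":0,"wz":0,"gripper":1}]'
python3 - <<'E'
from go import *
delta(0,-.04,.092)
take('side','side10')
E
python3 -m creep '[{"tx":-0.04,"ty":0,"tz":0,"wx":0,"wy":0,"wz":0,"gripper":1},{"tx":-0.04,"ty":0,"tz":0,"wx":0,"wy":0,"wz":0,"gripper":1},{"tx":-0.04,"ty":0,"tz":0,"wx":0,"wy":0,"wz":0,"gripper":1},{"tx":-0.04,"ty":0,"tz":0,"wx":0,"wy":0,"wz":0,"gripper":1},{"tx":-0.04,"ty":0,"tz":0,"wx":0,"wy":0,"wz":0,"gripper":1},{"tx":-0.04,"ty":0,"tz":0,"wx":0,"wy":0,"wz":0,"gripper":1},{"tx":-0.04,"ty":0,"tz":0,"wx":0,"wy":0,"wz":0,"gripper":1},{"tx":0,"ty":0,"tz":0,"wx":0,"wy":0,"wz":0,"gripper":1}]'
python3 -c "
from go import *
delta(0,-.048,.0695)"
```

```text
clock: 16.93
eef_pos: [0.5435, 0.1421, 0.0827]
tcp_rot: [0.0, 0.803, 0.597, -0.001]
wrist_force: [0.5, -0.7, -0.0]
gripper_width: 0.0
grasp_force: 0.0
t 16.9333 F [ 0.5 -0.7 -0. ] shift/0.15 [-0.256  -0.0012  0.0034] turn/360 [-0.0001  0.0002  0.0005] mm [-38.4  -0.2   0.5]
clock: 17.65
eef_pos: [0.532, 0.1033, 0.083]
tcp_rot: [0.0, 0.802, 0.597, -0.0]
wrist_force: [0.4, 0.2, 0.0]
gripper_width: 0.0004
grasp_force: 0.1
t 17.65 F [0.4 0.2 0. ] shift/0.15 [-0.0399 -0.0022  0.1555] turn/360 [0.     0.0001 0.0007] mm [-6.  -0.3 23.3]
```

```bash
python3 -m creep '[{"tx":-0.02,"ty":0,"tz":0.03,"wx":0,"wy":0,"wz":0,"gripper":1},{"tx":-0.02,"ty":0,"tz":0.03,"wx":0,"wy":0,"wz":0,"gripper":1},{"tx":-0.01,"ty":0,"tz":0.03,"wx":0,"wy":0,"wz":0,"gripper":1},{"tx":0,"ty":0,"tz":0.03,"wx":0,"wy":0,"wz":0,"gripper":1},{"tx":0,"ty":0,"tz":0.02,"wx":0,"wy":0,"wz":0,"gripper":1},{"tx":0,"ty":0,"tz":0.01,"wx":0,"wy":0,"wz":0,"gripper":1},{"tx":0,"ty":0,"tz":0,"wx":0,"wy":0,"wz":0,"gripper":1}]'
python3 -m creep '[{"tx":0,"ty":0,"tz":0.01,"wx":0,"wy":0,"wz":0,"gripper":1},{"tx":0,"ty":0,"tz":0.01,"wx":0,"wy":0,"wz":0,"gripper":1},{"tx":0,"ty":0,"tz":0,"wx":0,"wy":0,"wz":0,"gripper":1}]'
python3 -c "
from go import *
delta(0,-.048,.0695)"
```

```text
clock: 18.23
eef_pos: [0.5297, 0.0973, 0.0597]
tcp_rot: [-0.0, 0.802, 0.598, -0.001]
wrist_force: [0.6, 0.5, 0.2]
gripper_width: 0.0001
grasp_force: 0.0
clock: 18.48
eef_pos: [0.5302, 0.0974, 0.0581]
tcp_rot: [-0.0, 0.802, 0.598, 0.0]
wrist_force: [-8.1, -2.0, 23.2]
gripper_width: 0.0007
grasp_force: 11.8
t 18.4833 F [-8.1 -2.  23.2] shift/0.15 [ 0.0011 -0.0022 -0.0108] turn/360 [-0.     -0.      0.0009] mm [ 0.2 -0.3 -1.6]
```

```bash
python3 -m creep '[{"tx":0,"ty":0,"tz":-0.1,"wx":0,"wy":0,"wz":0,"gripper":1},{"tx":0,"ty":0,"tz":-0.15,"wx":0,"wy":0,"wz":0,"gripper":1},{"tx":0,"ty":0,"tz":-0.15,"wx":0,"wy":0,"wz":0,"gripper":1},{"tx":0,"ty":0,"tz":-0.1,"wx":0,"wy":0,"wz":0,"gripper":1},{"tx":0,"ty":0,"tz":0,"wx":0,"wy":0,"wz":0,"gripper":1},{"tx":0,"ty":0,"tz":0,"wx":0,"wy":0,"wz":0,"gripper":1},{"tx":0,"ty":0,"tz":0,"wx":0,"wy":0,"wz":0,"gripper":1}]'
python3 - <<'E'
from m import *
from go import delta
F=[.5439,.1436,-.2952]
delta(0,.092,.078)
take('side','side11'); take('top','top11')
def gold(f):
    h=cv2.cvtColor(cv2.imread(f'pics/{f}.png'),cv2.COLOR_BGR2HSV)[190:260,235:295]; return ((h[...,0]>10)&(h[...,0]<30)&(h[...,1]>110)&(h[...,2]>60)).sum()
for f in('side0','side5','side10','side11'): print(f,'gold',gold(f))
# BGR profile along centre/edge lines on the jaw/fixed side: image points of shut-face points vs points above
for f in('side0','side5','side11'):
    im=cv2.imread(f'pics/{f}.png')
    g=lambda P:[im[int(round(v)),int(round(u))].tolist() for u,v in proj(f,pose(F,P))]
    print(f,'J shut pts',g([[-.02,.02,.0695],[-.02,.05,.0695],[.02,.05,.0695]]),'J open edge',g([[-.022,.034,.113],[.0,.034,.113]]),'F shut',g([[-.02,-.03,.0695],[.02,-.03,.0695],[0,-.05,.0695]]),'F open',g([[0,-.036,.11]]), 'ridge',g([[0,0,.072],[-.02,0,.072]]))
E
```

```text
clock: 19.07
eef_pos: [0.5296, 0.0976, 0.1316]
tcp_rot: [-0.0, 0.802, 0.598, -0.0]
wrist_force: [-0.7, -0.6, -0.3]
gripper_width: 0.0005
grasp_force: 0.0
t 19.0667 F [-0.7 -0.6 -0.3] shift/0.15 [0.9344 0.0081 0.4222] turn/360 [-0.0001  0.0001  0.001 ] mm [140.2   1.2  63.3]
side0 gold 49
side5 gold 49
side10 gold 57
side11 gold 0
side0 J shut pts [[89, 94, 91], [49, 49, 49], [123, 131, 127]] J open edge [[127, 134, 131], [124, 131, 127]] F shut [[22, 43, 55], [24, 37, 43], [60, 62, 62]] F open [[169, 180, 177]] ridge [[120, 125, 124], [55, 57, 56]]
side5 J shut pts [[157, 167, 163], [114, 122, 119], [159, 166, 163]] J open edge [[127, 134, 131], [158, 165, 162]] F shut [[29, 47, 59], [28, 41, 49], [43, 43, 42]] F open [[107, 113, 112]] ridge [[80, 84, 83], [58, 60, 60]]
side11 J shut pts [[130, 136, 135], [132, 139, 136], [100, 104, 103]] J open edge [[93, 94, 90], [90, 92, 87]] F shut [[87, 92, 89], [90, 95, 92], [89, 94, 92]] F open [[31, 29, 31]] ridge [[36, 33, 35], [31, 29, 31]]
```

Both covers are shut: the gold terminals are gone, the dark ridge is visible and the faces are grey at shut height. Now the jaw: fingers down into the gap in front of its handle.

```bash
python3 -m creep '[{"tx":0.16,"ty":0.008,"tz":0,"wx":0,"wy":0,"wz":0,"gripper":1},{"tx":0.16,"ty":0,"tz":0,"wx":0,"wy":0,"wz":0,"gripper":1},{"tx":0.16,"ty":0,"tz":0,"wx":0,"wy":0,"wz":0,"gripper":1},{"tx":0.16,"ty":0,"tz":0,"wx":0,"wy":0,"wz":0,"gripper":1},{"tx":0.16,"ty":0,"tz":0,"wx":0,"wy":0,"wz":0,"gripper":1},{"tx":0.134,"ty":0,"tz":0,"wx":0,"wy":0,"wz":0,"gripper":1},{"tx":0,"ty":0,"tz":0.12,"wx":0,"wy":0,"wz":0,"gripper":1},{"tx":0,"ty":0,"tz":0.12,"wx":0,"wy":0,"wz":0,"gripper":1},{"tx":0,"ty":0,"tz":0.06,"wx":0,"wy":0,"wz":0,"gripper":1},{"tx":0,"ty":0,"tz":0.06,"wx":0,"wy":0,"wz":0,"gripper":1},{"tx":0,"ty":0,"tz":0.06,"wx":0,"wy":0,"wz":0,"gripper":1},{"tx":0,"ty":0,"tz":0,"wx":0,"wy":0,"wz":0,"gripper":1}]'
python3 -c "
from go import *
delta(0,.147,.078)"
```

```text
clock: 20.17
eef_pos: [0.5706, 0.2309, 0.0678]
tcp_rot: [-0.0, 0.802, 0.598, -0.001]
wrist_force: [-0.2, 0.0, 0.1]
gripper_width: 0.0004
grasp_force: 0.0
t 20.1667 F [-0.2  0.   0.1] shift/0.15 [ 0.3715  0.0013 -0.0031] turn/360 [-0.0002  0.0002  0.0009] mm [55.7  0.2 -0.5]
```

```bash
python3 -m creep '[{"tx":0.03,"ty":0,"tz":0,"wx":0,"wy":0,"wz":0,"gripper":1},{"tx":0.03,"ty":0,"tz":0,"wx":0,"wy":0,"wz":0,"gripper":1},{"tx":0.03,"ty":0,"tz":0,"wx":0,"wy":0,"wz":0,"gripper":1},{"tx":0.03,"ty":0,"tz":0,"wx":0,"wy":0,"wz":0,"gripper":1},{"tx":0.03,"ty":0,"tz":0,"wx":0,"wy":0,"wz":0,"gripper":1}]'
python3 -m creep '[{"tx":0.03,"ty":0,"tz":0,"wx":0,"wy":0,"wz":0,"gripper":1},{"tx":0.03,"ty":0,"tz":0,"wx":0,"wy":0,"wz":0,"gripper":1},{"tx":0.03,"ty":0,"tz":0,"wx":0,"wy":0,"wz":0,"gripper":1},{"tx":0.03,"ty":0,"tz":0,"wx":0,"wy":0,"wz":0,"gripper":1},{"tx":0.03,"ty":0,"tz":0,"wx":0,"wy":0,"wz":0,"gripper":1},{"tx":0.03,"ty":0,"tz":0,"wx":0,"wy":0,"wz":0,"gripper":1}]'
python3 -c "
from go import *
delta(0,.147,.078)"
```

```text
clock: 20.58
eef_pos: [0.5781, 0.2526, 0.0699]
tcp_rot: [0.0, 0.802, 0.598, -0.0]
wrist_force: [-0.7, -6.6, -0.4]
gripper_width: 0.0004
grasp_force: 3.0
clock: 21.08
eef_pos: [0.5859, 0.2784, 0.07]
tcp_rot: [0.001, 0.802, 0.597, -0.0]
wrist_force: [0.2, -6.8, -0.3]
gripper_width: 0.0005
grasp_force: 3.0
t 21.0833 F [ 0.2 -6.8 -0.3] shift/0.15 [ 0.0388 -0.0064  0.0117] turn/360 [0.0001 0.0001 0.0008] mm [ 5.8 -1.   1.7]
```

Moving at about 6.8 N. Push on to the end stop.

```bash
python3 -m creep '[{"tx":0.02,"ty":0,"tz":0,"wx":0,"wy":0,"wz":0,"gripper":1},{"tx":0.02,"ty":0,"tz":0,"wx":0,"wy":0,"wz":0,"gripper":1},{"tx":0,"ty":0,"tz":0,"wx":0,"wy":0,"wz":0,"gripper":1}]'
python3 -m creep '[{"tx":0.01,"ty":0,"tz":0,"wx":0,"wy":0,"wz":0,"gripper":1},{"tx":0.01,"ty":0,"tz":0,"wx":0,"wy":0,"wz":0,"gripper":1},{"tx":0,"ty":0,"tz":0,"wx":0,"wy":0,"wz":0,"gripper":1}]'
python3 -c "
from go import *
delta(0,.147,.078)"
```

```text
clock: 21.33
eef_pos: [0.5863, 0.2795, 0.0699]
tcp_rot: [0.001, 0.803, 0.596, -0.004]
wrist_force: [-15.6, -29.1, 17.9]
gripper_width: 0.0006
grasp_force: 16.1
clock: 21.58
eef_pos: [0.5864, 0.2797, 0.0698]
tcp_rot: [0.002, 0.803, 0.596, -0.005]
wrist_force: [-25.5, -40.4, 29.9]
gripper_width: 0.0005
grasp_force: 23.8
t 21.5833 F [-25.5 -40.4  29.9] shift/0.15 [ 0.0296 -0.0067  0.0106] turn/360 [-0.0005  0.0018  0.0002] mm [ 4.4 -1.   1.6]
```

```bash
python3 -m creep '[{"tx":-0.06,"ty":0,"tz":0,"wx":0,"wy":0,"wz":0,"gripper":1},{"tx":-0.06,"ty":0,"tz":0,"wx":0,"wy":0,"wz":0,"gripper":1},{"tx":0,"ty":0,"tz":-0.15,"wx":0,"wy":0,"wz":0,"gripper":1},{"tx":0,"ty":0,"tz":-0.15,"wx":0,"wy":0,"wz":0,"gripper":1},{"tx":0,"ty":0,"tz":-0.15,"wx":0,"wy":0,"wz":0,"gripper":1},{"tx":-0.14,"ty":0,"tz":0,"wx":0,"wy":0,"wz":0,"gripper":0.2},{"tx":-0.14,"ty":0,"tz":0,"wx":0,"wy":0,"wz":0,"gripper":0.1},{"tx":-0.14,"ty":0,"tz":0,"wx":0,"wy":0,"wz":0,"gripper":0},{"tx":-0.14,"ty":0,"tz":0,"wx":0,"wy":0,"wz":0,"gripper":0},{"tx":-0.14,"ty":0,"tz":0,"wx":0,"wy":0,"wz":0,"gripper":0},{"tx":-0.1,"ty":0,"tz":0,"wx":0,"wy":0,"wz":0,"gripper":0},{"tx":0,"ty":0,"tz":0,"wx":0,"wy":0,"wz":0,"gripper":0}]'
python3 - <<'E'
from m import *
from go import delta
F=[.5439,.1436,-.2952]
delta(0,0,.05)
take('side','side12'); take('top','top12')
# template: handle patch in side0 vs now -> shift
a=cv2.imread('pics/side0.png'); b=cv2.imread('pics/side12.png')
t=a[184:204,229:254]
r=cv2.matchTemplate(b[150:215,195:265],t,cv2.TM_CCOEFF_NORMED); _,v,_,l=cv2.minMaxLoc(r)
print('now at',l[0]+195,l[1]+150,'from 229,184 score',v)
for d in(.030,.038,.045): print(d,(proj('side0',pose(F,[[0,.115+d,.09]]))-proj('side0',pose(F,[[0,.115,.09]])))[0].round(1))
# pink tray by colour, both views
for f in('top0','side0'):
    h=cv2.cvtColor(cv2.imread(f'pics/{f}.png'),cv2.COLOR_BGR2HSV); m=((h[...,0]<8)|(h[...,0]>172))&(h[...,1]>60)&(h[...,2]>130)
    n,L,S,C=cv2.connectedComponentsWithStats(m.astype(np.uint8)); 
    for i in range(1,n):
        if S[i,4]>800:
            c=max(cv2.findContours((L==i).astype(np.uint8),0,2)[0],key=cv2.contourArea); q=cv2.approxPolyDP(cv2.convexHull(c),4,True)[:,0].tolist()
            print(f,S[i,4],C[i].round(1),cv2.minAreaRect(c),q)
E
```

```text
clock: 22.58
eef_pos: [0.5484, 0.1526, 0.1377]
tcp_rot: [0.0, 0.803, 0.597, 0.0]
wrist_force: [0.3, -0.2, 0.2]
gripper_width: 0.0436
grasp_force: 0.0
t 22.5833 F [ 0.3 -0.2  0.2] shift/0.15 [-0.0666 -0.0122  0.6497] turn/360 [ 0.0001 -0.      0.0005] mm [-10.   -1.8  97.5]
now at 218 175 from 229,184 score 0.6959563493728638
0.03 [-4.6 -7.2]
0.038 [-5.8 -9.1]
0.045 [ -6.9 -10.7]
top0 2591 [394.9 239.4] ((394.9722595214844, 239.33401489257812), (35.37092590332031, 73.86002349853516), 88.63607025146484) [[431, 222], [432, 256], [359, 257], [358, 223]]
top0 1316 [418.1 289.2] ((416.5895690917969, 290.1192626953125), (75.25593566894531, 35.25883102416992), 5.806726932525635) [[381, 269], [455, 277], [452, 311], [378, 303]]
side0 4921 [404.5 312.4] ((403.70269775390625, 310.7162170410156), (111.71398162841797, 48.707763671875), 35.53767776489258) [[347, 294], [379, 268], [462, 325], [431, 360], [349, 301]]
side0 3063 [381.9 384.3] ((378.7500305175781, 375.2500305175781), (121.62235260009766, 57.27565002441406), 45.0) [[358, 321], [441, 397], [400, 436], [320, 354], [322, 346]]
```

```bash
python3 - <<'E'
from m import *
F=[.5439,.1436,-.2952]
for f in('side0','side12'):
    im=cv2.cvtColor(cv2.imread(f'pics/{f}.png'),cv2.COLOR_BGR2GRAY)
    for x in(-.012,.012):
        ys=np.arange(.095,.185,.004); q=proj(f,pose(F,[[x,y,.095] for y in ys])); print(f,x,[(int(round(y*1e3)),int(im[int(round(v)),int(round(u))])) for y,(u,v) in zip(ys,q)])
# tray: top mask corners (pixel hull) ; refine by +0.5 outward
obs=[('top0',(.052,-.11,.02),(431.8,221.8)),('top0',(-.052,-.11,.02),(432.5,256.8)),('top0',(-.052,.11,.02),(358.5,257.5)),('top0',(.052,.11,.02),(357.5,222.3)),
('side0',(.052,.11,.02),(379,268)),('side0',(.052,-.11,.02),(463,324)),('side0',(-.052,.11,.02),(346.5,294))]
fit(obs,[.62,-.2,0]); fit(obs[:4],[.62,-.2,0])
E
python3 -m creep '[{"tx":-0.067,"ty":-0.012,"tz":0,"wx":0,"wy":0,"wz":0,"gripper":0},{"tx":0,"ty":0,"tz":0,"wx":0,"wy":0,"wz":0,"gripper":0},{"tx":0,"ty":0,"tz":0,"wx":0,"wy":0,"wz":0,"gripper":0}]'
python3 -c "
from go import *
delta(0,0,.036)"
```

```text
side0 -0.012 [(95, 106), (99, 100), (103, 107), (107, 107), (111, 171), (115, 198), (119, 198), (123, 158), (127, 141), (131, 142), (135, 142), (139, 142), (143, 142), (147, 140), (151, 143), (155, 142), (159, 140), (163, 142), (167, 142), (171, 142), (175, 141), (179, 142), (183, 142)]
side0 0.012 [(95, 104), (99, 105), (103, 105), (107, 105), (111, 172), (115, 200), (119, 202), (123, 160), (127, 141), (131, 140), (135, 140), (139, 142), (143, 142), (147, 140), (151, 142), (155, 142), (159, 142), (163, 142), (167, 141), (171, 142), (175, 141), (179, 140), (183, 142)]
side12 -0.012 [(95, 89), (99, 91), (103, 80), (107, 99), (111, 106), (115, 106), (119, 107), (123, 106), (127, 106), (131, 107), (135, 108), (139, 111), (143, 111), (147, 113), (151, 145), (155, 198), (159, 202), (163, 149), (167, 162), (171, 145), (175, 145), (179, 146), (183, 143)]
side12 0.012 [(95, 84), (99, 84), (103, 74), (107, 106), (111, 89), (115, 121), (119, 118), (123, 115), (127, 114), (131, 112), (135, 108), (139, 108), (143, 110), (147, 103), (151, 96), (155, 95), (159, 111), (163, 111), (167, 130), (171, 147), (175, 145), (179, 146), (183, 147)]
[ 0.6257 -0.2025  0.0265] res px [[0.5, -0.1], [0.9, -0.4], [0.7, -0.5], [1.1, 0.1], [-0.9, -0.7], [-0.7, 0.2], [-0.4, -0.7]]
[ 0.625  -0.2001  0.026 ] res px [[-0.3, 0.1], [0.1, -0.2], [-0.2, -0.3], [0.3, 0.3]]
clock: 22.93
eef_pos: [0.5439, 0.1462, 0.1369]
tcp_rot: [0.0, 0.802, 0.598, -0.0]
wrist_force: [-0.0, 0.6, 0.3]
gripper_width: 0.0717
grasp_force: 0.0
t 22.9333 F [-0.   0.6  0.3] shift/0.15 [-0.0163  0.0051  0.7381] turn/360 [0.     0.     0.0009] mm [ -2.5   0.8 110.7]
```

The jaw sits about 42 mm back against its stop. Now descend over the module and grip.

```bash
python3 -m creep '[{"tx":-0.016,"ty":0.005,"tz":0,"wx":0,"wy":0,"wz":0,"gripper":0},{"tx":0,"ty":0,"tz":0,"wx":0,"wy":0,"wz":0,"gripper":0},{"tx":0,"ty":0,"tz":0.1,"wx":0,"wy":0,"wz":0,"gripper":0},{"tx":0,"ty":0,"tz":0.1,"wx":0,"wy":0,"wz":0,"gripper":0},{"tx":0,"ty":0,"tz":0.1,"wx":0,"wy":0,"wz":0,"gripper":0},{"tx":0,"ty":0,"tz":0.06,"wx":0,"wy":0,"wz":0,"gripper":0},{"tx":0,"ty":0,"tz":0,"wx":0,"wy":0,"wz":0,"gripper":0}]'
python3 -m creep '[{"tx":0,"ty":0,"tz":0.06,"wx":0,"wy":0,"wz":0,"gripper":0},{"tx":0,"ty":0,"tz":0.06,"wx":0,"wy":0,"wz":0,"gripper":0},{"tx":0,"ty":0,"tz":0.06,"wx":0,"wy":0,"wz":0,"gripper":0},{"tx":0,"ty":0,"tz":0.06,"wx":0,"wy":0,"wz":0,"gripper":0},{"tx":0,"ty":0,"tz":0.06,"wx":0,"wy":0,"wz":0,"gripper":0},{"tx":0,"ty":0,"tz":0.04,"wx":0,"wy":0,"wz":0,"gripper":0},{"tx":0,"ty":0,"tz":0.03,"wx":0,"wy":0,"wz":0,"gripper":0},{"tx":0,"ty":0,"tz":0,"wx":0,"wy":0,"wz":0,"gripper":0}]'
python3 -c "
from go import *
delta(0,0,.036)"
```

```text
clock: 23.52
eef_pos: [0.5431, 0.1434, 0.0812]
tcp_rot: [-0.0, 0.802, 0.598, -0.001]
wrist_force: [-0.1, 0.4, -0.4]
gripper_width: 0.0936
grasp_force: 0.0
clock: 24.18
eef_pos: [0.5436, 0.1434, 0.0264]
tcp_rot: [-0.0, 0.802, 0.598, -0.001]
wrist_force: [-0.4, 0.7, -0.2]
gripper_width: 0.0939
grasp_force: 0.0
t 24.1833 F [-0.4  0.7 -0.2] shift/0.15 [0.002  0.0018 0.0016] turn/360 [-0.0001  0.0001  0.0009] mm [0.3 0.3 0.2]
```

```bash
python3 -m creep '[{"tx":0,"ty":0,"tz":0,"wx":0,"wy":0,"wz":0,"gripper":1},{"tx":0,"ty":0,"tz":0,"wx":0,"wy":0,"wz":0,"gripper":1},{"tx":0,"ty":0,"tz":0,"wx":0,"wy":0,"wz":0,"gripper":1},{"tx":0,"ty":0,"tz":0,"wx":0,"wy":0,"wz":0,"gripper":1},{"tx":0,"ty":0,"tz":0,"wx":0,"wy":0,"wz":0,"gripper":1},{"tx":0,"ty":0,"tz":0,"wx":0,"wy":0,"wz":0,"gripper":1},{"tx":0,"ty":0,"tz":0,"wx":0,"wy":0,"wz":0,"gripper":1},{"tx":0,"ty":0,"tz":0,"wx":0,"wy":0,"wz":0,"gripper":1}]'
python3 -m creep '[{"tx":0,"ty":0,"tz":-0.01,"wx":0,"wy":0,"wz":0,"gripper":1},{"tx":0,"ty":0,"tz":-0.02,"wx":0,"wy":0,"wz":0,"gripper":1},{"tx":0,"ty":0,"tz":-0.03,"wx":0,"wy":0,"wz":0,"gripper":1},{"tx":0,"ty":0,"tz":-0.03,"wx":0,"wy":0,"wz":0,"gripper":1},{"tx":0,"ty":0,"tz":0,"wx":0,"wy":0,"wz":0,"gripper":1}]'
```

```text
clock: 24.85
eef_pos: [0.544, 0.1437, 0.0276]
tcp_rot: [-0.0, 0.802, 0.598, 0.0]
wrist_force: [-1.4, 0.9, 4.6]
gripper_width: 0.0559
grasp_force: 30.0
clock: 25.27
eef_pos: [0.5444, 0.1437, 0.0419]
tcp_rot: [0.0, 0.802, 0.598, 0.0]
wrist_force: [0.2, 0.4, -5.4]
gripper_width: 0.0561
grasp_force: 30.0
```

```bash
python3 -m creep '[{"tx":0,"ty":0,"tz":-0.06,"wx":0,"wy":0,"wz":0,"gripper":1},{"tx":0,"ty":0,"tz":-0.1,"wx":0,"wy":0,"wz":0,"gripper":1},{"tx":0,"ty":0,"tz":-0.12,"wx":0,"wy":0,"wz":0,"gripper":1},{"tx":0,"ty":0,"tz":-0.12,"wx":0,"wy":0,"wz":0,"gripper":1},{"tx":0,"ty":0,"tz":-0.1,"wx":0,"wy":0,"wz":0,"gripper":1},{"tx":0,"ty":0,"tz":-0.06,"wx":0,"wy":0,"wz":0,"gripper":1},{"tx":0,"ty":0,"tz":0,"wx":0,"wy":0,"wz":0,"gripper":1}]'
python3 - <<'E'
from go import *
T=np.array([.6255,-.2015,.026])
print(readout.sense()['gripper_width'],readout.sense()['grasp_force']); delta(0,0,.04,base=T)
E
```

```text
clock: 25.85
eef_pos: [0.5449, 0.1439, 0.1269]
tcp_rot: [0.0, 0.802, 0.598, 0.001]
wrist_force: [-0.1, -0.2, -5.1]
gripper_width: 0.0558
grasp_force: 30.0
0.05577221743349001 29.98189575970173
t 25.85 F [-0.1 -0.2 -5.1] shift/0.15 [-2.0544  1.171   0.6437] turn/360 [ 0.0004 -0.0002 -0.0502] mm [-308.2  175.6   96.6]
```

```bash
python3 -m creep '[{"tx":-0.08,"ty":0.045,"tz":0,"wx":0,"wy":0,"wz":0,"gripper":1},{"tx":-0.14,"ty":0.08,"tz":0,"wx":0,"wy":0,"wz":0,"gripper":1},{"tx":-0.18,"ty":0.103,"tz":0,"wx":0,"wy":0,"wz":0,"gripper":1},{"tx":-0.2,"ty":0.114,"tz":0,"wx":0,"wy":0,"wz":0,"gripper":1},{"tx":-0.2,"ty":0.114,"tz":0,"wx":0,"wy":0,"wz":0,"gripper":1},{"tx":-0.2,"ty":0.114,"tz":0,"wx":0,"wy":0,"wz":0,"gripper":1},{"tx":-0.2,"ty":0.114,"tz":0,"wx":0,"wy":0,"wz":0,"gripper":1},{"tx":-0.2,"ty":0.114,"tz":0,"wx":0,"wy":0,"wz":0,"gripper":1},{"tx":-0.2,"ty":0.114,"tz":0,"wx":0,"wy":0,"wz":0,"gripper":1},{"tx":-0.2,"ty":0.114,"tz":0,"wx":0,"wy":0,"wz":0,"gripper":1},{"tx":-0.15,"ty":0.085,"tz":0,"wx":0,"wy":0,"wz":0,"gripper":1},{"tx":-0.1,"ty":0.057,"tz":0,"wx":0,"wy":0,"wz":0,"gripper":1}]'
python3 -m creep '[{"tx":0,"ty":0,"tz":0,"wx":0,"wy":0,"wz":-0.01,"gripper":1},{"tx":0,"ty":0,"tz":0,"wx":0,"wy":0,"wz":-0.015,"gripper":1},{"tx":0,"ty":0,"tz":0,"wx":0,"wy":0,"wz":-0.015,"gripper":1},{"tx":0,"ty":0,"tz":0,"wx":0,"wy":0,"wz":-0.01,"gripper":1},{"tx":0,"ty":0,"tz":0,"wx":0,"wy":0,"wz":0,"gripper":1},{"tx":0,"ty":0,"tz":0,"wx":0,"wy":0,"wz":0,"gripper":1}]'
python3 - <<'E'
from go import *
T=np.array([.6255,-.2015,.026])
delta(0,0,.04,base=T); take('side','side13')
E
```

```text
clock: 26.85
eef_pos: [0.6235, -0.2046, 0.1238]
tcp_rot: [0.0, 0.802, 0.597, -0.001]
wrist_force: [0.2, 0.4, -5.2]
gripper_width: 0.0559
grasp_force: 30.0
clock: 27.35
eef_pos: [0.6237, -0.201, 0.1241]
tcp_rot: [-0.0, 0.699, 0.715, -0.0]
wrist_force: [0.0, 0.9, -4.8]
gripper_width: 0.056
grasp_force: 30.0
t 27.35 F [ 0.   0.9 -4.8] shift/0.15 [-0.0035  0.0126  0.6262] turn/360 [-0.0002 -0.0001 -0.0006] mm [-0.5  1.9 93.9]
```

```bash
python3 -m creep '[{"tx":-0.003,"ty":0.012,"tz":0.06,"wx":0,"wy":0,"wz":0,"gripper":1},{"tx":0,"ty":0,"tz":0.1,"wx":0,"wy":0,"wz":0,"gripper":1},{"tx":0,"ty":0,"tz":0.1,"wx":0,"wy":0,"wz":0,"gripper":1},{"tx":0,"ty":0,"tz":0.1,"wx":0,"wy":0,"wz":0,"gripper":1},{"tx":0,"ty":0,"tz":0.1,"wx":0,"wy":0,"wz":0,"gripper":1},{"tx":0,"ty":0,"tz":0.08,"wx":0,"wy":0,"wz":0,"gripper":1},{"tx":0,"ty":0,"tz":0.05,"wx":0,"wy":0,"wz":0,"gripper":1},{"tx":0,"ty":0,"tz":0,"wx":0,"wy":0,"wz":0,"gripper":1},{"tx":0,"ty":0,"tz":0,"wx":0,"wy":0,"wz":0,"gripper":1}]'
python3 - <<'E'
from go import *
T=np.array([.6255,-.2015,.026])
delta(0,0,.0294,base=T)
E
python3 -m creep '[{"tx":0,"ty":0,"tz":0.02,"wx":0,"wy":0,"wz":0,"gripper":1},{"tx":0,"ty":0,"tz":0.02,"wx":0,"wy":0,"wz":0,"gripper":1},{"tx":0,"ty":0,"tz":0.02,"wx":0,"wy":0,"wz":0,"gripper":1},{"tx":0,"ty":0,"tz":0.015,"wx":0,"wy":0,"wz":0,"gripper":1},{"tx":0,"ty":0,"tz":0,"wx":0,"wy":0,"wz":0,"gripper":1}]'
```

```text
clock: 28.15
eef_pos: [0.626, -0.2016, 0.0364]
tcp_rot: [-0.0, 0.698, 0.716, -0.0]
wrist_force: [0.0, -0.3, -5.1]
gripper_width: 0.0558
grasp_force: 30.0
t 28.15 F [ 0.  -0.3 -5.1] shift/0.15 [ 0.0006 -0.0031  0.1118] turn/360 [-0.      0.     -0.0003] mm [ 0.1 -0.5 16.8]
clock: 28.57
eef_pos: [0.6257, -0.2014, 0.0248]
tcp_rot: [-0.0, 0.698, 0.716, -0.0]
wrist_force: [-0.4, 0.5, -5.7]
gripper_width: 0.0557
grasp_force: 30.0
```

```bash
python3 -m creep '[{"tx":0,"ty":0,"tz":0.01,"wx":0,"wy":0,"wz":0,"gripper":1},{"tx":0,"ty":0,"tz":0.01,"wx":0,"wy":0,"wz":0,"gripper":1},{"tx":0,"ty":0,"tz":0,"wx":0,"wy":0,"wz":0,"gripper":1}]'
python3 -m creep '[{"tx":0,"ty":0,"tz":0.01,"wx":0,"wy":0,"wz":0,"gripper":1},{"tx":0,"ty":0,"tz":0.005,"wx":0,"wy":0,"wz":0,"gripper":1},{"tx":0,"ty":0,"tz":0,"wx":0,"wy":0,"wz":0,"gripper":1}]'
```

```text
clock: 28.82
eef_pos: [0.6258, -0.2015, 0.022]
tcp_rot: [-0.0, 0.698, 0.716, -0.0]
wrist_force: [-0.2, 0.2, -5.7]
gripper_width: 0.0559
grasp_force: 30.0
clock: 29.07
eef_pos: [0.6259, -0.2015, 0.0198]
tcp_rot: [-0.0, 0.698, 0.716, -0.0]
wrist_force: [-0.2, 0.4, -4.5]
gripper_width: 0.0558
grasp_force: 30.0
```

```bash
python3 -m creep '[{"tx":0,"ty":0,"tz":0.006,"wx":0,"wy":0,"wz":0,"gripper":1},{"tx":0,"ty":0,"tz":0,"wx":0,"wy":0,"wz":0,"gripper":1}]'
python3 -m creep '[{"tx":0,"ty":0,"tz":0.004,"wx":0,"wy":0,"wz":0,"gripper":1},{"tx":0,"ty":0,"tz":0,"wx":0,"wy":0,"wz":0,"gripper":1}]'
```

```text
clock: 29.23
eef_pos: [0.626, -0.2015, 0.0196]
tcp_rot: [0.0, 0.698, 0.716, 0.0]
wrist_force: [-2.9, 1.6, 3.7]
gripper_width: 0.056
grasp_force: 30.0
clock: 29.4
eef_pos: [0.6259, -0.2016, 0.0196]
tcp_rot: [-0.0, 0.698, 0.716, 0.0]
wrist_force: [-7.8, 3.5, 13.3]
gripper_width: 0.0559
grasp_force: 30.0
```

Module is on the floor. Release and retreat.

```bash
python3 -m creep '[{"tx":0,"ty":0,"tz":-0.004,"wx":0,"wy":0,"wz":0,"gripper":0.2},{"tx":0,"ty":0,"tz":0,"wx":0,"wy":0,"wz":0,"gripper":0.2},{"tx":0,"ty":0,"tz":0,"wx":0,"wy":0,"wz":0,"gripper":0.2},{"tx":0,"ty":0,"tz":0,"wx":0,"wy":0,"wz":0,"gripper":0.2},{"tx":0,"ty":0,"tz":-0.06,"wx":0,"wy":0,"wz":0,"gripper":0.2},{"tx":0,"ty":0,"tz":-0.12,"wx":0,"wy":0,"wz":0,"gripper":0.2},{"tx":0,"ty":0,"tz":-0.15,"wx":0,"wy":0,"wz":0,"gripper":0.2},{"tx":0,"ty":0,"tz":-0.18,"wx":0,"wy":0,"wz":0,"gripper":0.2},{"tx":0,"ty":0,"tz":-0.18,"wx":0,"wy":0,"wz":0,"gripper":0.2},{"tx":0,"ty":0,"tz":-0.15,"wx":0,"wy":0,"wz":0,"gripper":0.2},{"tx":0,"ty":0,"tz":0,"wx":0,"wy":0,"wz":0,"gripper":0.2},{"tx":0,"ty":0,"tz":0,"wx":0,"wy":0,"wz":0,"gripper":0.2}]'
python3 - <<'E'
from m import *
take('side','side14'); im=cv2.imread('pics/side14.png'); T=[.6258,-.2015,.026]
h=cv2.cvtColor(im,cv2.COLOR_BGR2HSV)
print('gold',((h[...,0]>10)&(h[...,0]<30)&(h[...,1]>110)&(h[...,2]>60))[250:370,330:470].sum())
# compare side sampling of covers with spare-like expectations
for n,P in(('ridge',[[x,0,.064] for x in(-.02,0,.02)]),('J',[[x,.035,.0615] for x in(-.02,0,.02)]),('F',[[x,-.035,.0615] for x in(-.02,0,.02)]),('pocket floor',[[-.036,0,.012],[0,.093,.012],[0,-.093,.012]])):
    print(n,[im[int(round(v)),int(round(u))].tolist() for u,v in proj('side14',pose(T,P))])
a=cv2.imread('pics/side0.png').astype(int); d=np.abs(a-im).sum(2)
q=d[180:230,305:365]; r=d[235:290,378:465]; print('meter/screwdriver diff mean',q.mean(),r.mean())
m=((h[...,0]<8)|(h[...,0]>172))&(h[...,1]>60)&(h[...,2]>130)
n,L,S,C=cv2.connectedComponentsWithStats(m.astype(np.uint8)); print([(S[i].tolist(),C[i].round(1).tolist()) for i in range(1,n) if S[i,4]>300])
E
```

```text
clock: 30.4
eef_pos: [0.6266, -0.2017, 0.1468]
tcp_rot: [0.001, 0.698, 0.716, 0.001]
wrist_force: [1.1, 0.0, -0.2]
gripper_width: 0.0748
grasp_force: 0.0
gold 4
ridge [[40, 39, 40], [37, 36, 38], [21, 22, 22]]
J [[162, 170, 166], [162, 170, 166], [162, 172, 169]]
F [[163, 170, 168], [162, 170, 167], [126, 133, 132]]
pocket floor [[174, 179, 248], [87, 89, 140], [188, 193, 252]]
meter/screwdriver diff mean 51.921 120.74608150470219
[([348, 268, 115, 93, 2250], [406.8, 321.9]), ([319, 321, 123, 116, 3136], [383.2, 385.7])]
```

```bash
python3 -c "
from h import *
print(env.hand_in())"
```

```text
the job is handed in; nothing more can be done
None
```

I handed the job in at about 30 s: both covers are pressed shut, the jaw is back against its stop (about 42 mm), and the module lies flat and centred in the empty pink tray; hand-in returned no verdict, so I can't confirm it passed.

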